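Repack the hinge parts tub so its lid closes

TASK

The tall fork casting stands above the fill line of the grey tub, so first take it out and stand it upright in the shallow metal tray. Then lay the lower of the two steel clamp blocks flat in the tub, put the metal channel cover on top of it, straddling it, with its fin up, and put the lid on so that it seats fully home on the rim all round. Set the steel parts down rather than dropping them, and leave the higher block and the can and jar standing among the parts where they are.

Things in the scene. Friction and masses are not known exactly. Their poses are not given: they have to be found in the camera images.
- tub: Open grey plastic tub, fixed to the bench, in mm: outside 148 (own x) x 138 (own y) x 70 high, walls and floor 4 thick, so 140 x 130 inside. Origin: centre of its underside; z up. The thin fill line inside is 62 above the underside (58 above the inner floor): nothing inside may rise above it if the lid is to seat.
- lid: Loose grey lid, 0.2 kg, sizes in mm, right way up on the bench. Origin: centre of its underside. Round-edged locating frame 135 (own x) x 125 (own y), z 0 to 8; plate 156 x 146, z 8 to 13; black handle block 70 (own x) x 18 (own y), z 13 to 41. Seated either way round: frame inside the tub (2.5 clearance a side), plate on the rim, origin 62 above the tub's underside.
- fork: Tall steel fork casting (sizes in mm), 0.55 to 0.85 kg, standing upright in the tub at the start. Origin: centre of its underside, z up. Foot 80 (own x) x 44 (own y) x 18 high; above it two cheeks, each 44 (own x) x 12 thick, whose outer faces are 44 apart across own y, up to z 95.
- tray: Shallow aluminium tray (sizes in mm), fixed to the bench, 150 (own x) x 125 (own y) x 18 high, walls and floor 3 thick. Origin: centre of its underside.
- low_block: Lower steel clamp block (sizes in mm), 0.55 to 0.85 kg, 80 (own x) x 44 (own y) x 36 high, flat topped, loose on the bench. Origin: centre of its underside, z up.
- high_block: Higher steel clamp block (sizes in mm), the same footprint 80 (own x) x 44 (own y) but 56 high; too high to go under the cover and lid. It stays on the bench. Origin: centre of its underside.
- cover: Aluminium channel cover with a black fin, 0.12 kg, sizes in mm, right way up on the bench. Origin: centre of its underside. Plate 104 (own x) x 68 (own y), z 8 to 13; lips along own x hang from its long edges to z 0, 60 apart inside; grip fin 50 (own x) x 14 (own y), z 13 to 27. On the block its plate rests on the block's top: origin 28 above the block's underside.
- spray_can: Aluminium can, 38 mm diameter, 135 mm high, standing among the parts; leave alone. Origin: centre of its underside.
- jar: White jar with black cap, 42 mm diameter, 85 mm high, standing among the parts; leave alone. Origin: centre of its underside.

How it is judged (in metres and radians):
On the way, in this order (a step that is already met when the one before it is completed fails the run):
1. the fork casting stands upright in the metal tray, released (x of fork in the frame of tray between -0.06 and 0.06 m and y of fork in the frame of tray between -0.05 and 0.05 m and z of fork in the frame of tray between -0.002 and 0.008 m and angle between fork's own z axis and vertical below 0.08 rad and contact force between fork and the fingers below 0.05 N and linear speed of fork below 0.02 m/s), for 0.2 s.
2. the lower block lies flat on the tub's floor, released (x of low_block in the frame of tub between -0.07 and 0.07 m and y of low_block in the frame of tub between -0.065 and 0.065 m and z of low_block in the frame of tub between 0 and 0.008 m and angle between low_block's own z axis and vertical below 0.06 rad and contact force between low_block and the fingers below 0.05 N and linear speed of low_block below 0.02 m/s), for 0.2 s.
3. the cover sits flat on the block in the tub, straddling it, released (x of low_block in the frame of tub between -0.07 and 0.07 m and y of low_block in the frame of tub between -0.065 and 0.065 m and z of low_block in the frame of tub between 0 and 0.008 m and angle between each of low_block, cover's own z axis and vertical below 0.06 rad and z of cover in the frame of low_block between 0.0245 and 0.0315 m and horizontal distance between cover and low_block below 0.022 m and contact force between cover and the fingers below 0.05 N), for 0.2 s.
At the end, for the whole second after the job is handed in: Fork upright (0.08 rad) on the tray floor; lower block flat on the tub floor; cover level on the block, straddling it, within 22 mm of its middle; lid seated: centred within 6 mm, height within -4/+2.5 mm, level within 0.03 rad, aligned within 0.1 rad; all released and at rest (all of step 1 and all of step 3 and x of lid in the frame of tub between -0.006 and 0.006 m and y of lid in the frame of tub between -0.006 and 0.006 m and z of lid in the frame of tub between 0.058 and 0.0645 m and angle between lid's own z axis and vertical below 0.03 rad and angle between the x axis of lid and the x axis of tub, either way round below 0.1 rad and contact force between each of lid, low_block and the fingers below 0.05 N and linear speed of each of lid, cover, low_block below 0.02 m/s); the robot touches nothing.
It fails at once if the higher block, can or jar moved more than 25 mm (distance of any of high_block, spray_can, jar from where it was at the start of the episode above 0.025 m).
It fails at once if the higher block, can or jar knocked over (angle between any of high_block, spray_can, jar's own z axis and vertical above 0.5 rad).
It fails at once if the fork casting dropped (falls free of the fingers at over 0.6 m/s, a drop of some 20 mm) (linear speed of fork above 0.6 m/s and contact force between fork and the fingers below 0.05 N).
It fails at once if the lower block dropped (falls free of the fingers at over 0.6 m/s, a drop of some 20 mm) (linear speed of low_block above 0.6 m/s and contact force between low_block and the fingers below 0.05 N).
It also fails if it takes over 72 s, if anything falls off the work surface, if the arm or the gripper's body presses on something with over 40 N, if the wrist force passes 120 N, or if a joint passes its speed limit or range.

ROBOT

A 6-joint arm with a two-finger parallel gripper is mounted at the origin on the work surface. World frame = base frame: x ahead of the robot, y to its left, z up, the work surface at z = 0. Lengths are in mm, angles in rad, forces in N, time in s.
With the tool pointing down it reaches from about 350 to 975 mm from the base axis. Payload 7.1 kg.
Tool frame: the origin (TCP) lies between the finger pads; the fingertips stand 14 mm ahead of it and the grasp point (between the pads) lies 5 mm behind it; z points along the fingers, y is the direction in which the jaws open and shut (so a half turn about z gives the same grasp; the last joint's range is limited). The gripper opens to 88 mm and grips with 3 to 60 N. Pads are 20 mm wide; open, the fingers measure 115 mm over their backs; the gripper's body (75 mm by 178 mm) begins 61 mm behind the grasp point.
Start: joints at [1.171, 0.423, 1.63, -0, 1.089, -0.019], TCP at [232.257, 580.225, 236.675] pointing down, gripper open.
Joint ranges: [-3, 3], [-0.9, 2.11], [0.09, 2.58], [-1.31, 4.45], [0.11, 2.69], [-2.54, 2.54]. Speed limits (rad/s): [2.39, 2.39, 3.01, 3.14, 3.14, 3.14].

INTERFACE

Orientations are given as a rotation vector (axis times angle).
In Python, from workcell import get_obs, get_image, calibration, close_job, regions_of, place_of gives the robot as it stands.
- The arm moves only by the tool move_arm, never from a script. Its argument "deltas" is a list of rows, each a list of 5 numbers: the closure in counts, from 0 (fully open) to 255 (shut), then the shift along the tool's x, y, z in m, then the turn about the tool's z in rad. In form: [[grip, x, y, z, roll], ...]. A call has 1 to 5 rows; each row is the pose to reach, as a shift and turn from the pose commanded when the call began, along the tool's axes at that moment; what a row does not reach only later rows make up. A row lasts 1/12 s, in which the tool goes at most 41.7 mm and 7.16 degrees, less where a joint would pass 70% of its speed; a pose out of reach is approached as far as the arm can. A call with a gripper value outside its range is refused whole. The fingers move at their own pace and stop on an object; the grip force is fixed at half the most. Time passes only in rows, so rows that repeat a pose let the fingers close. It gives the time, the measured TCP pose, the force and the opening at its end, in the units of the state.
- get_obs(): the state, without advancing time (a new reading comes with each control period).
- get_image(name): name is "scene" or "side" or "wrist"; returns the picture (384x512x3 uint8, blue, green, red); there is no depth.
- calibration(name): a dict with "intrinsics" (3x3 intrinsics, pixels), "distortion" ([k1, k2, p1, p2, k3] as OpenCV has them; the pictures are not rectified), "world_to_cam" (4x4, takes a point from world to camera coordinates); the wrist camera has in their place "hand_eye" (4x4, takes a point from camera to tool coordinates, whose origin is the TCP and whose axes are the flange's). Camera axes: x right, y down, z forward; pixel columns grow to the right and rows downward; lengths in mm; the calibration is good to about 2 mm. A picture is of the moment at which its call begins: read the wrist's pose just before it. calibration takes no time and is no camera call.
- close_job(): hands the job in, once; it reports no verdict.
Trained networks look in the newest picture that a camera, given by its name, has taken for a name from the list of things; names that differ only in an ending like _2 or _b are one class to them, and where a whole thing is asked for, a point or a joint stands for the part that bears it (a point fixed in the world has none). Each returns a list of dicts, best first, with "conf" (0 to 1); they miss things now and then, are a little off and sometimes report something else, mostly with a low value. They report only what shows in the picture. A call takes as long as a camera call.
- regions_of(camera, name): "region" (384x512 bool, what is visible of it).
- place_of(camera, name): "location" ([x, y, z] in mm, in world coordinates, good to about 4 mm: a listed point, or the origin of a listed thing).
The state is a dict: "t": time; "qpos": joint angles; "qvel": joint speeds; "joint_torque": joint torques, N m; "ee_pos": TCP position; "orientation": TCP orientation; "ft_force": force on the tool from outside, world axes, zero at the start; "moment": the same for the moment, N m; "width": finger opening in mm.
Only numpy, scipy, OpenCV 4.12 (cv2) and the standard library are available. Lean on these libraries where they do the work, as an engineer would, in place of code of your own. Each camera call takes 0.05 s, during which the arm holds its last target.

## Working session

There is one attempt and no reset: what is moved stays moved. The work goes in short steps, Python scripts to look and compute and a tool call to move; the robot and the scene stay as the last step left them, time stands still between calls to the robot, and variables do not carry over. Pictures are saved under pics/ and viewed, and the job is handed in when it is done.

Besides the shell and the picture viewer there is one more tool, called after ">>>" as name(argument=value, ...), one argument or row to a line, values as JSON. move_arm: Moves the arm, as the interface text tells. Its arguments: {"type":"object","properties":{"deltas":{"type":"array","items":{"type":"array","items":{"type":"number"}}}},"required":["deltas"]}

```bash
mkdir -p pics; ls
python3 - <<'E'
from workcell import *
import cv2
o=get_obs();print(o)
for n in ("scene","side","wrist"):
    im=get_image(n);cv2.imwrite(f"pics/{n}0.png",im)
    c=calibration(n);print(n,{k:(v.tolist() if hasattr(v,'tolist') else v) for k,v in c.items()})
    for t in ["tub","lid","fork","tray","low_block","high_block","cover","spray_can","jar"]:
        print(n,t,[( [round(float(v)) for v in d["location"]],round(float(d["conf"]),2)) for d in place_of(n,t)][:3])
E
```

```text
pics
{'t': 0.0, 'qpos': array([ 1.17098523e+00,  4.23821827e-01,  1.63068227e+00, -1.27195496e-05,
        1.08862394e+00, -1.90110580e-02]), 'qvel': array([-3.95522833e-04,  1.13427499e-04, -9.50475368e-04, -2.97263645e-04,
        2.55872611e-05,  5.48180044e-04]), 'joint_torque': array([-1.76933831e-04, -5.44616318e+01, -2.73668379e+01,  6.44033588e-02,
        2.27706169e-02, -8.58291332e-05]), 'ee_pos': array([232.06529012, 579.73872452, 235.91660011]), 'orientation': array([-5.94484161e-01, -3.08451799e+00,  2.36253776e-03]), 'ft_force': array([ 0.0874572 , -0.00582213, -0.26937345]), 'moment': array([ 0.02946239,  0.00586258, -0.01369074]), 'width': 87.80813065239008}
scene {'intrinsics': [[456.2310473538986, 0.0, 251.3514225445452], [0.0, 456.2310473538986, 191.88352500993633], [0.0, 0.0, 1.0]], 'distortion': [0.03634607001582474, 0.0, 0.0, 0.0, 0.0], 'world_to_cam': [[0.3540420095378196, 0.934959565636043, -0.022469225800734245, -180.19497762564123], [0.5617601732301457, -0.2318077455093147, -0.7941603596845701, -279.2347130492193], [-0.7477163655122572, 0.26854381345983497,
[... 1268 characters left out ...]
jar [([492, -174, 2], 0.55), ([604, 27, 5], 0.51)]
wrist {'intrinsics': [[269.3397853649701, 0.0, 257.76283132924357], [0.0, 269.3397853649701, 189.2001563756766], [0.0, 0.0, 1.0]], 'distortion': [-0.04815993997248452, 0.0, 0.0, 0.0, 0.0], 'hand_eye': [[-0.00045245321553242504, -0.9602621965927168, -0.2790991026159271, 77.98937852374382], [0.999999497584574, -0.00018482150708980108, -0.0009852266784813246, -1.5515004197387272], [0.000894492417647245, -0.2790994081612113, 0.960261797765262, -147.25506413179764], [0.0, 0.0, 0.0, 1.0]]}
wrist tub []
wrist lid [([437, 373, 2], 0.75)]
wrist fork []
wrist tray []
wrist low_block []
wrist high_block []
wrist cover []
wrist spray_can []
wrist jar []
```

View pics/scene0.png

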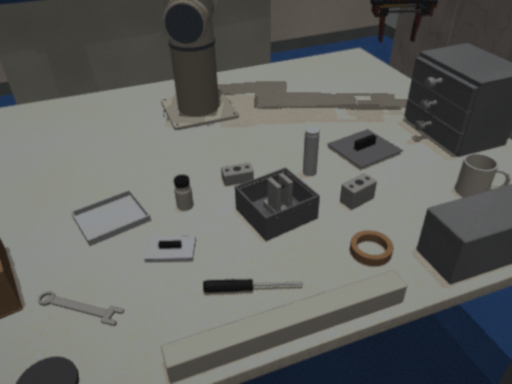

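View pics/side0.png

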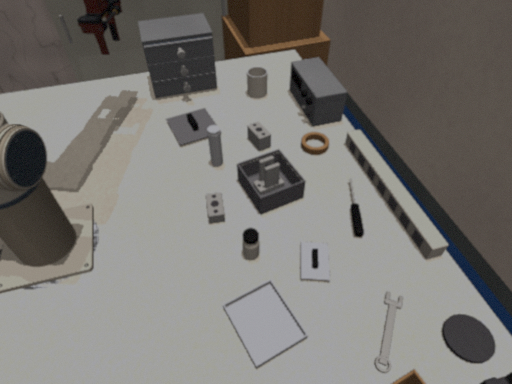

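View pics/wrist0.png

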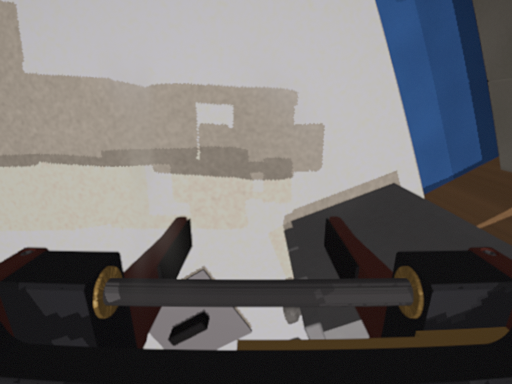

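```bash
cat > h.py <<'E'
import numpy as np,cv2
from scipy.optimize import minimize
from workcell import *
def bx(sx,sy,z0,z1,cx=0,cy=0):
    return np.array([[cx+a*sx/2,cy+b*sy/2,z] for a in(-1,1) for b in(-1,1) for z in(z0,z1)],float)
M={'tub':[bx(148,138,0,70)],'tray':[bx(150,125,0,18)],
'lid':[bx(135,125,0,8),bx(156,146,8,13),bx(70,18,13,41)],
'fork':[bx(80,44,0,18),bx(44,12,18,95,0,16),bx(44,12,18,95,0,-16)],
'low_block':[bx(80,44,0,36)],'high_block':[bx(80,44,0,56)],
'cover':[bx(104,4,0,13,0,32),bx(104,4,0,13,0,-32),bx(104,68,8,13),bx(50,14,13,27)]}
def cam(n,obs=None):
    c=calibration(n);K=np.array(c['intrinsics']);D=np.array(c['distortion'])
    if n!='wrist':W=np.array(c['world_to_cam'])
    else:
        T=np.eye(4);T[:3,:3]=cv2.Rodrigues(np.array(obs['orientation']))[0];T[:3,3]=obs['ee_pos']
        W=np.linalg.inv(T@np.array(c['hand_eye']))
    return K,D,W
def proj(P,C):
    K,D,W=C
    return cv2.projectPoints(np.asarray(P,float).reshape(-1,1,3),cv2.Rodrigues(W[:3,:3])[0],W[:3,3],K,D)[0].reshape(-1,2)
def place(P,p,z=0):
    x,y,a=p[:3];c,s=np.cos(a),np.sin(a)
    return P@np.array([[c,-s,0],[s,c,0],[0,0,1]]).T+[x,y,z]
def mask(parts,p,C,z=0,sub=4):
    m=np.zeros((384*sub,512*sub),np.uint8)
    for P in parts:
        q=cv2.convexHull(((proj(place(P,p,z),C)+.5)*sub-.5).astype(np.float32))
        cv2.fillConvexPoly(m,np.round(q).astype(np.int32),1)
    return cv2.resize(m.astype(np.float32),(512,384),interpolation=cv2.INTER_AREA)
def fit(parts,regs,p0,z=0,hull=False,yaws=None):
    rs=[]
    for r,C in regs:
        r=r.astype(np.uint8)
        if hull:
            pts=np.argwhere(r)[:,::-1].astype(np.int32);r=r.copy();cv2.fillConvexPoly(r,cv2.convexHull(pts),1)
        rs.append((r.astype(np.float32),C))
    def cost(p):
        t=0
        for r,C in rs:
            m=mask(parts,p,C,z);t+=1-np.minimum(m,r).sum()/np.maximum(m,r).sum()
        return t/len(rs)
    best=None
    for a in (yaws if yaws is not None else np.arange(0,np.pi,np.pi/8)):
        s=np.array([[*p0,a],[p0[0]+6,p0[1],a],[p0[0],p0[1]+6,a],[p0[0],p0[1],a+.25]])
        r=minimize(cost,s[0],method='Nelder-Mead',options=dict(initial_simplex=s,maxiter=60,xatol=.2,fatol=2e-4))
        if best is None or r.fun<best.fun:best=r
    return best.x,best.fun
def reg(c,n,near=None):
    L=regions_of(c,n)
    return L
E
cat > a.py <<'E'
from h import *
import pickle
G={'tub':(603,32),'fork':(605,36),'low_block':(432,-13),'high_block':(634,236),'cover':(631,-234),'lid':(440,376),'tray':(469,-348)}
ims={n:get_image(n) for n in('scene','side')}
out={};
for n,g in G.items():
    regs=[]
    for c in('scene','side'):
        C=cam(c);u=proj([[*g,20]],C)[0]
        for d in regions_of(c,n):
            r=np.array(d['region']);ys,xs=np.nonzero(r)
            if len(xs) and np.hypot(xs.mean()-u[0],ys.mean()-u[1])<20:regs.append((r,C));print(n,c,round(d['conf'],2),r.sum());break
    out[n]=regs
pickle.dump((ims,out),open('regs.pkl','wb'))
print(get_obs()['t'])
E
python3 a.py
cat > b.py <<'E'
from h import *
import pickle
ims,out=pickle.load(open('regs.pkl','rb'))
G={'tub':(603,32),'fork':(605,36),'low_block':(432,-13),'high_block':(634,236),'cover':(631,-234),'lid':(440,376),'tray':(469,-348)}
P={}
for n,regs in out.items():
    z=4 if n=='fork' else 0
    P[n]=fit(M[n],regs,G[n],z,hull=n in('tub','tray'))
    print(n,np.round(P[n][0],3),round(P[n][1],3))
    for k in range(len(regs)):
        print('   ',np.round(fit(M[n],regs[k:k+1],P[n][0][:2],z,hull=n in('tub','tray'),yaws=[P[n][0][2]])[0],3))
pickle.dump(P,open('P.pkl','wb'))
for c in ims:
    im=cv2.resize(ims[c],None,fx=1.5,fy=1.5);C=cam(c)
    for n in P:
        for B in M[n]:
            q=proj(place(B,P[n][0],4 if n=='fork' else 0),C)*1.5
            for i in range(8):
                for j in (1,2,4):
                    if not i&j:cv2.line(im,tuple(int(v) for v in q[i]),tuple(int(v) for v in q[i|j]),(0,255,0) ,1)
    cv2.imwrite(f'pics/fit_{c}.png',im)
E
python3 b.py
```

```text
tub scene 0.82 3421
tub side 0.91 2318
fork scene 0.8 833
fork side 0.9 665
low_block scene 0.87 637
low_block side 0.89 523
high_block scene 0.57 941
high_block side 0.79 481
cover scene 0.83 1135
cover side 0.65 1124
lid scene 0.88 1562
lid side 0.56 1114
tray scene 0.69 2550
tray side 0.94 4292
2.3
tub [600.744  29.99    1.771] 0.038
    [599.897  30.206   1.76 ]
    [600.744  29.99    1.771]
fork [6.00653e+02 3.77690e+01 8.30000e-02] 0.225
    [5.98019e+02 3.90190e+01 1.31000e-01]
    [ 6.01596e+02  3.72020e+01 -6.10000e-02]
low_block [432.697 -11.115   1.484] 0.074
    [430.824 -10.55    1.489]
    [433.654 -11.702   1.464]
high_block [628.465 236.845   1.769] 0.096
    [628.3   236.959   1.886]
    [628.11  237.356   1.718]
cover [ 631.455 -238.173    1.197] 0.08
    [ 632.78  -237.222    1.15 ]
    [ 631.45  -237.59     1.193]
lid [435.668 376.094   1.741] 0.086
    [435.668 376.094   1.741]
    [435.101 376.474   1.742]
tray [ 468.317 -348.31     1.823] 0.038
    [ 468.344 -348.216    1.824]
    [ 468.479 -348.318    1.811]
```

View pics/fit_scene.png

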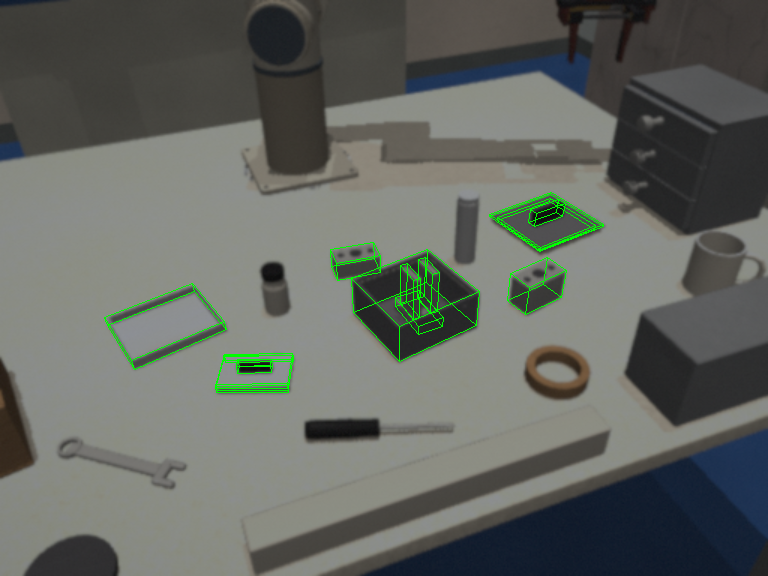

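View pics/fit_side.png

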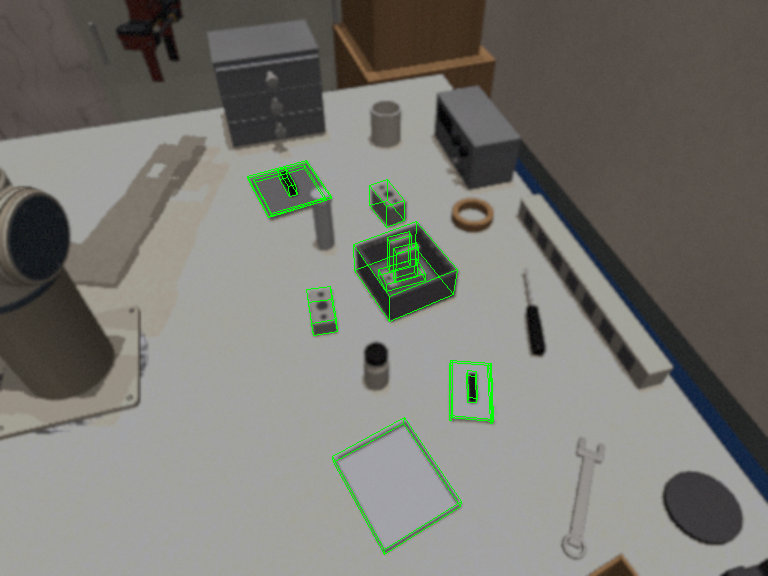

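Run:
```python
import cv2
a=cv2.imread('pics/scene0.png')[155:245,220:335];b=cv2.imread('pics/side0.png')[140:220,220:320]
cv2.imwrite('pics/crop.png',cv2.hconcat([cv2.resize(a,(400,313),interpolation=2),cv2.resize(b,(391,313),interpolation=2)]))
```

```text
(no output)
```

View pics/crop.png

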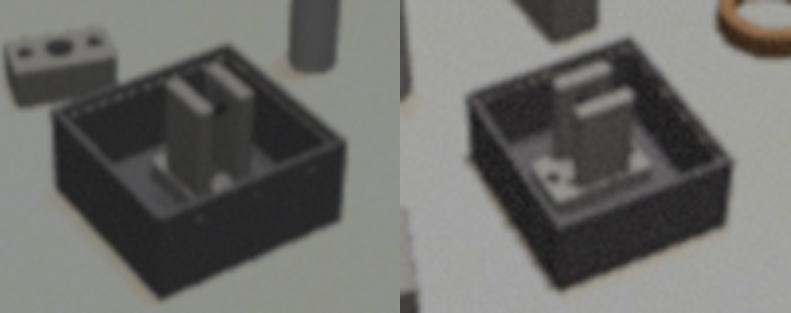

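```bash
cat > c.py <<'E'
from h import *
import pickle
ims,out=pickle.load(open('regs.pkl','rb'));P=pickle.load(open('P.pkl','rb'))
T=P['tub'][0]
walls=[(bx(148,4,0,70,0,67),(0,1)),(bx(148,4,0,70,0,-67),(0,-1)),(bx(4,138,0,70,72,0),(1,0)),(bx(4,138,0,70,-72,0),(-1,0))]
rs=[]
for r,C in out['fork']:
    cc=-C[2][:3,:3].T@C[2][:3,3]
    occ=np.zeros((384,512),np.float32)
    for B,nrm in walls:
        n=place(np.array([[*nrm,0.]]),[0,0,T[2]])[0]
        if n@(cc-[T[0],T[1],0])>0: occ=np.maximum(occ,mask([B],T,C))
    rs.append((r.astype(np.float32),C,1-occ))
def cost(p,rs=rs):
    t=0
    for r,C,o in rs:
        m=mask(M['fork'],p,C,4)*o;t+=1-np.minimum(m,r).sum()/np.maximum(m,r).sum()
    return t
res=[]
for a in np.arange(-1.5,1.6,.3):
    r=minimize(cost,[603,36,a],method='Nelder-Mead',options=dict(initial_simplex=[[603,36,a],[609,36,a],[603,42,a],[603,36,a+.2]],maxiter=80))
    res.append((r.fun,*r.x))
for r in sorted(res)[:5]:print(np.round(r,3))
b=sorted(res)[0][1:]
vis=[]
for c in ims:
    C=cam(c);q=proj([[b[0],b[1],50]],C)[0].astype(int);S=6
    im=cv2.resize(ims[c],None,fx=S,fy=S,interpolation=2)
    for B in M['fork']:
        k=proj(place(B,b,4),C)*S+S/2
        for i in range(8):
            for j in (1,2,4):
                if not i&j:cv2.line(im,tuple(int(v) for v in k[i]),tuple(int(v) for v in k[i|j]),(0,255,0),1)
    vis.append(im[(q[1]-32)*S:(q[1]+32)*S,(q[0]-32)*S:(q[0]+32)*S])
cv2.imwrite('pics/fork.png',cv2.hconcat(vis))
E
python3 c.py
```

```text
[2.30000e-01 6.00988e+02 3.77820e+01 7.00000e-02]
[2.31000e-01 6.02344e+02 3.70560e+01 4.80000e-02]
[2.34000e-01 6.01096e+02 3.76670e+01 6.00000e-02]
[2.34000e-01 6.00215e+02 3.82430e+01 7.50000e-02]
[2.35000e-01 6.01119e+02 3.75320e+01 5.40000e-02]
```

View pics/fork.png

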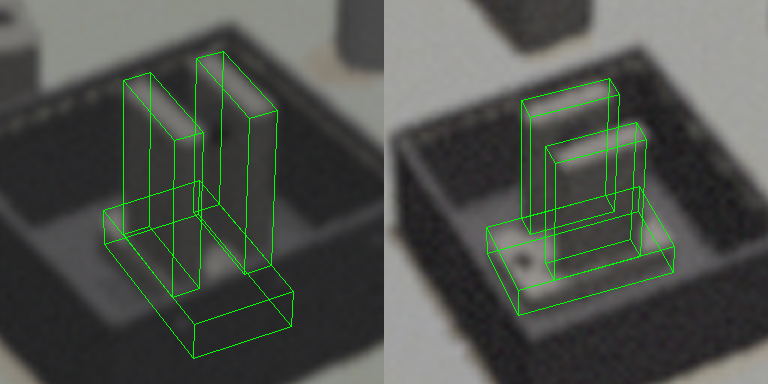

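```bash
cat > g.py <<'E'
import sys
from h import *
# g.py x y z yawy(rad, direction of tool y, mod pi)
def go(x,y,z,yaw):
    o=get_obs();R=cv2.Rodrigues(np.array(o['orientation']))[0];p=np.array(o['ee_pos'])
    d=R.T@(np.array([x,y,z])-p)
    cur=np.arctan2(R[1,1],R[0,1]);t=(yaw-cur+np.pi/2)%np.pi-np.pi/2
    print('t',round(o['t'],2),'p',np.round(p,1),'yaw',round(cur,3),'j',np.round(o['qpos'],2),'w',round(o['width'],1),'F',np.round(o['ft_force'],1))
    print('tilt',np.round(R[:2,2],4),'delta m',np.round(d/1000,4),'roll',round(-t,3),'j6->',round(np.arctan2(y,x)-(cur+t),2))
if __name__=='__main__': go(*map(float,sys.argv[1:]))
E
python3 g.py 601 38 200 1.634
```

```text
t 2.3 p [232.3 580.2 236.7] yaw 1.19 j [ 1.17  0.42  1.63  0.    1.09 -0.02] w 87.8 F [0.5 0.7 0.3]
tilt [0. 0.] delta m [-0.5438 -0.3664  0.0367] roll -0.444 j6-> -1.57
```

>>> move_arm(
  deltas=[
    [80,-0.544,-0.366,0.037,-0.444],
    [80,-0.544,-0.366,0.037,-0.444],
    [80,-0.544,-0.366,0.037,-0.444],
    [80,-0.544,-0.366,0.037,-0.444],
    [80,-0.544,-0.366,0.037,-0.444],
  ],
)

```text
t: 2.72
ee_pos: [348.6, 409.0, 225.1]
orientation: [-0.107, 3.139, 0.0]
ft_force: [0.8, 0.3, 0.3]
width: 60.9
```

```bash
python3 g.py 601 38 200 1.634
```

```text
t 2.72 p [348.6 409.  225.1] yaw 1.639 j [ 0.84  0.31  1.83 -0.    1.   -0.8 ] w 60.9 F [0.8 0.3 0.3]
tilt [0.0003 0.0002] delta m [-0.2265 -0.3873  0.0251] roll 0.005 j6-> -1.57
```

>>> move_arm(
  deltas=[
    [80,-0.226,-0.387,0.025,0.005],
    [80,-0.226,-0.387,0.025,0.005],
    [80,-0.226,-0.387,0.025,0.005],
    [80,-0.226,-0.387,0.025,0.005],
    [80,-0.226,-0.387,0.025,0.005],
  ],
)

```text
t: 3.13
ee_pos: [464.9, 236.0, 213.7]
orientation: [-0.092, 3.14, 0.0]
ft_force: [0.7, 0.6, -0.7]
width: 60.5
```

```bash
python3 g.py 601 38 200 1.634
```

```text
t 3.13 p [464.9 236.  213.7] yaw 1.629 j [ 0.45  0.3   1.88  0.    0.96 -1.18] w 60.5 F [ 0.7  0.6 -0.7]
tilt [0.0006 0.0003] delta m [-0.1243 -0.2056  0.0137] roll -0.005 j6-> -1.57
```

>>> move_arm(
  deltas=[
    [80,-0.124,-0.206,0.0,-0.005],
    [80,-0.124,-0.206,0.0,-0.005],
    [80,-0.124,-0.206,0.0,-0.005],
    [80,-0.124,-0.206,0.0,-0.005],
    [80,-0.124,-0.206,0.0,-0.005],
  ],
)

```text
t: 3.55
ee_pos: [582.6, 63.8, 213.7]
orientation: [-0.099, 3.14, 0.0]
ft_force: [0.2, 0.1, 0.0]
width: 60.5
```

>>> move_arm(
  deltas=[
    [80,-0.02,-0.03,0.0,0],
    [80,-0.02,-0.03,0.0,0],
  ],
)

```text
t: 3.72
ee_pos: [607.2, 32.4, 213.9]
orientation: [-0.092, 3.137, -0.002]
ft_force: [-0.3, 0.3, -0.2]
width: 60.2
```

```bash
python3 g.py 601 38 200 1.634
```

```text
t 3.72 p [607.2  32.4 213.9] yaw 1.63 j [ 0.03  0.42  1.69 -0.    1.03 -1.59] w 60.2 F [-0.3  0.3 -0.2]
tilt [ 0.0034 -0.0012] delta m [0.0059 0.006  0.0138] roll -0.004 j6-> -1.57
```

>>> move_arm(
  deltas=[
    [80,0.006,0.006,0,0],
    [80,0.006,0.006,0.0,0],
    [80,0.006,0.006,0.0,0],
  ],
)

```text
t: 3.97
ee_pos: [595.7, 44.2, 213.3]
orientation: [0.102, -3.139, -0.0]
ft_force: [-0.1, -0.4, -0.4]
width: 60.3
```

```bash
cat > w.py <<'E'
# w.py out name x y z yaw name x y z yaw ... : wrist picture with overlays + wrist fits from regions
import sys,pickle
from h import *
def draw(im,n,p,z,C,S=1.5,col=(0,255,0)):
    for B in M[n]:
        k=proj(place(B,p,z),C)*S
        for i in range(8):
            for j in (1,2,4):
                if not i&j:cv2.line(im,tuple(int(np.clip(v,-2000,2000)) for v in k[i]),tuple(int(np.clip(v,-2000,2000)) for v in k[i|j]),col,1)
if __name__=='__main__':
    o=get_obs();im=get_image('wrist');C=cam('wrist',o)
    pickle.dump((o,im),open(sys.argv[1]+'.pkl','wb'))
    v=cv2.resize(im,None,fx=1.5,fy=1.5)
    a=sys.argv[2:]
    for i in range(0,len(a),5):
        draw(v,a[i],[float(a[i+1]),float(a[i+2]),float(a[i+4])],float(a[i+3]),C)
    cv2.imwrite(f'pics/{sys.argv[1]}.png',v);print(o['t'],np.round(o['ee_pos'],1))
E
python3 w.py w1 tub 600.7 30 0 1.77 fork 601 38 4 0.063
```

```text
3.9667 [595.7  44.2 213.3]
```

View pics/w1.png

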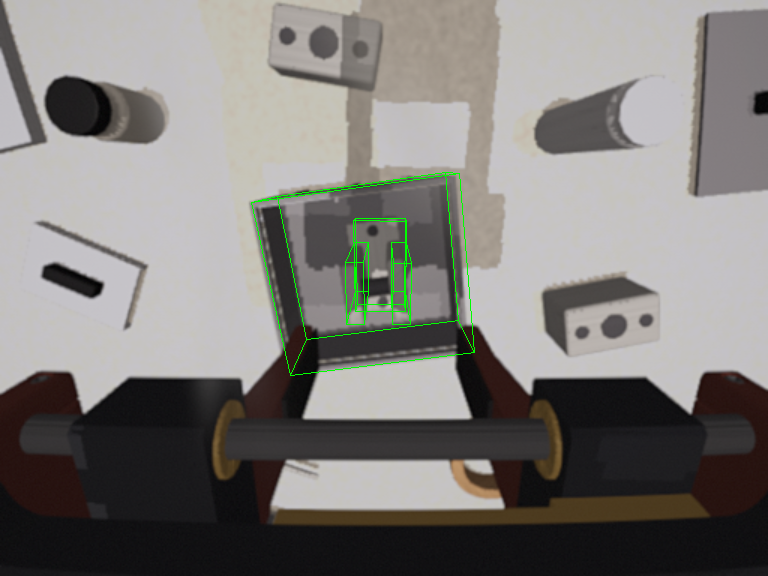

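```bash
python3 g.py 601 38 80 1.634
```

```text
t 4.02 p [596.   44.3 213.5] yaw 1.636 j [ 0.05  0.41  1.71  0.    1.02 -1.58] w 60.4 F [0.2 0.5 0.5]
tilt [-0.0007  0.0001] delta m [-0.0047 -0.0066  0.1335] roll 0.002 j6-> -1.57
```

>>> move_arm(
  deltas=[
    [80,-0.005,-0.006,0.04,0],
    [80,-0.005,-0.006,0.08,0],
    [80,-0.005,-0.006,0.11,0],
    [80,-0.005,-0.006,0.133,0],
    [80,-0.005,-0.006,0.133,0],
  ],
)

```text
t: 4.43
ee_pos: [598.6, 38.3, 76.1]
orientation: [0.102, -3.132, 0.0]
ft_force: [-1.1, -0.0, 0.9]
width: 60.6
```

>>> move_arm(
  deltas=[
    [80,0,0,0,0],
    [200,0,0,0,0],
    [200,0,0,0,0],
    [200,0,0,0,0],
    [200,0,0,0,0],
  ],
)

```text
t: 4.85
ee_pos: [603.9, 37.2, 82.5]
orientation: [-0.099, 3.136, 0.0]
ft_force: [-1.0, -0.9, 8.0]
width: 46.0
```

```bash
python3 g.py 601 38 80 1.634
```

```text
t 4.85 p [603.9  37.2  82.5] yaw 1.634 j [ 0.04  0.6   1.76  0.    0.78 -1.59] w 46.0 F [-1.  -0.9  8. ]
tilt [0.0036 0.0002] delta m [0.0028 0.001  0.0025] roll -0.0 j6-> -1.57
```

>>> move_arm(
  deltas=[
    [200,0,0,0,0],
    [200,0,0,0,0],
    [200,0,0,0,0],
  ],
)

```text
t: 5.1
ee_pos: [603.8, 37.2, 82.5]
orientation: [-0.099, 3.137, 0.0]
ft_force: [-0.7, 0.2, 7.3]
width: 46.1
```

>>> move_arm(
  deltas=[
    [200,0,0,-0.02,0],
    [200,0,0,-0.05,0],
    [200,0,0,-0.08,0],
    [200,0,0,-0.11,0],
    [200,0,0,-0.125,0],
  ],
)

```text
t: 5.52
ee_pos: [603.3, 37.1, 209.0]
orientation: [-0.099, 3.137, 0.0]
ft_force: [0.0, -0.7, -6.3]
width: 46.2
```

```bash
python3 g.py 468 -348 208 0.25
```

```text
t 5.52 p [603.3  37.1 209. ] yaw 1.634 j [ 0.04  0.42  1.7   0.    1.01 -1.59] w 46.2 F [ 0.  -0.7 -6.3]
tilt [0.0035 0.0002] delta m [ 0.1593 -0.3759  0.0004] roll 1.384 j6-> -0.89
```

>>> move_arm(
  deltas=[
    [200,0.013,-0.03,0,0.1],
    [200,0.028,-0.066,0,0.22],
    [200,0.045,-0.105,0,0.34],
    [200,0.062,-0.145,0,0.46],
    [200,0.079,-0.185,0,0.58],
  ],
)

```text
t: 5.93
ee_pos: [535.1, -149.4, 205.3]
orientation: [-0.81, -3.034, -0.0]
ft_force: [1.9, -1.1, -7.0]
width: 45.3
```

```bash
python3 g.py 468 -348 208 0.25
```

```text
t 5.93 p [ 535.1 -149.4  205.3] yaw 1.049 j [-0.29  0.36  1.81  0.    0.97 -1.34] w 45.3 F [ 1.9 -1.1 -7. ]
tilt [-0.0011  0.0004] delta m [-0.0409 -0.2056 -0.0027] roll 0.799 j6-> -0.89
```

>>> move_arm(
  deltas=[
    [200,-0.008,-0.04,0,0.12],
    [200,-0.016,-0.08,0,0.24],
    [200,-0.024,-0.12,0,0.36],
    [200,-0.032,-0.16,0,0.48],
    [200,-0.038,-0.186,0,0.6],
  ],
)

```text
t: 6.35
ee_pos: [475.8, -331.6, 205.3]
orientation: [-1.674, -2.658, 0.001]
ft_force: [0.8, -0.5, -6.4]
width: 44.7
```

```bash
python3 g.py 468 -348 140 0.25
```

```text
t 6.35 p [ 475.8 -331.6  205.3] yaw 0.447 j [-0.63  0.4   1.76 -0.    0.99 -1.07] w 44.7 F [ 0.8 -0.5 -6.4]
tilt [-0.001  -0.0004] delta m [-0.0115 -0.014   0.0653] roll 0.197 j6-> -0.89
```

>>> move_arm(
  deltas=[
    [200,-0.008,-0.01,0.02,0.1],
    [200,-0.0115,-0.014,0.05,0.197],
    [200,-0.0115,-0.014,0.08,0.197],
    [200,-0.0115,-0.014,0.105,0.197],
    [200,-0.0115,-0.014,0.105,0.197],
  ],
)

```text
t: 6.77
ee_pos: [466.6, -342.8, 95.5]
orientation: [-1.913, -2.479, -0.0]
ft_force: [-1.3, 1.3, -6.8]
width: 44.7
```

>>> move_arm(
  deltas=[
    [200,0,0,0,0],
    [200,0,0,0,0],
    [200,0,0,0,0],
  ],
)

```text
t: 7.02
ee_pos: [471.6, -345.9, 102.4]
orientation: [1.916, 2.485, 0.0]
ft_force: [1.1, 0.5, -7.3]
width: 45.1
```

```bash
python3 g.py 468 -348 81.5 0.25
```

```text
t 7.02 p [ 471.6 -345.9  102.4] yaw 0.257 j [-0.65  0.55  1.8   0.    0.79 -0.91] w 45.1 F [ 1.1  0.5 -7.3]
tilt [ 0.0026 -0.002 ] delta m [-0.001  -0.0041  0.0209] roll 0.007 j6-> -0.89
```

>>> move_arm(
  deltas=[
    [200,-0.001,-0.004,0.006,0],
    [200,-0.001,-0.004,0.012,0],
    [200,-0.001,-0.004,0.017,0],
    [200,-0.001,-0.004,0.017,0],
    [200,-0.001,-0.004,0.017,0],
  ],
)

```text
t: 7.43
ee_pos: [466.5, -347.0, 83.1]
orientation: [-1.918, -2.487, -0.0]
ft_force: [-0.3, -0.7, -6.3]
width: 44.8
```

>>> move_arm(
  deltas=[
    [200,0,0,0.0015,0],
    [200,0,0,0.003,0],
    [200,0,0,0.003,0],
  ],
)

```text
t: 7.68
ee_pos: [467.2, -347.4, 81.7]
orientation: [1.918, 2.487, -0.0]
ft_force: [-2.1, 2.6, 5.6]
width: 45.1
```

>>> move_arm(
  deltas=[
    [80,0,0,0,0],
    [80,0,0,0,0],
    [80,0,0,0,0],
    [80,0,0,0,0],
    [80,0,0,0,0],
  ],
)

```text
t: 8.1
ee_pos: [467.0, -347.4, 80.6]
orientation: [1.918, 2.487, -0.0]
ft_force: [0.2, -0.4, -0.1]
width: 60.4
```

>>> move_arm(
  deltas=[
    [80,0,0,-0.02,0],
    [80,0,0,-0.06,0],
    [80,0,0,-0.1,0],
    [0,0,0,-0.14,0],
    [0,0,0,-0.15,0],
  ],
)

```text
t: 8.52
ee_pos: [469.3, -349.1, 236.9]
orientation: [1.913, 2.48, 0.0]
ft_force: [1.4, -0.3, 0.3]
width: 70.1
```

```bash
python3 w.py w2 fork 467 -347 3 1.82; python3 g.py 432 -12 180 1.48;python3 g.py 432 -12 180 3.04
```

```text
8.5167 [ 469.3 -349.1  236.9]
t 8.57 p [ 469.2 -349.1  236.4] yaw 0.257 j [-0.66  0.36  1.73  0.    1.04 -0.92] w 74.1 F [ 0.6 -0.   0.5]
tilt [ 0.0076 -0.0059] delta m [0.3359 0.0493 0.0541] roll -1.223 j6-> -1.51
t 8.57 p [ 469.2 -349.1  236.4] yaw 0.257 j [-0.66  0.36  1.73  0.    1.04 -0.92] w 74.1 F [ 0.6 -0.   0.5]
tilt [ 0.0076 -0.0059] delta m [0.3359 0.0493 0.0541] roll 0.359 j6-> 0.07
```

View pics/w2.png

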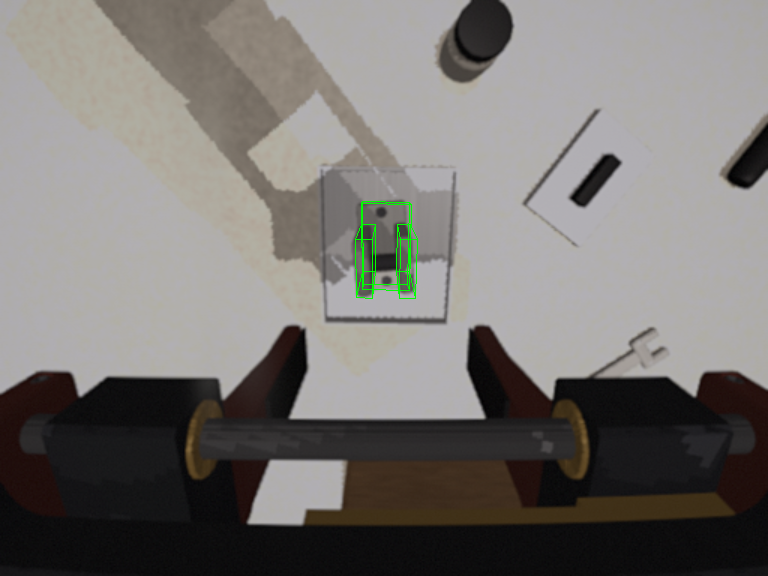

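```bash
python3 g.py 432 -12 160 3.055
```

```text
t 8.57 p [ 469.2 -349.1  236.4] yaw 0.257 j [-0.66  0.36  1.73  0.    1.04 -0.92] w 74.1 F [ 0.6 -0.   0.5]
tilt [ 0.0076 -0.0059] delta m [0.3361 0.0492 0.0741] roll 0.344 j6-> 0.06
```

>>> move_arm(
  deltas=[
    [0,0.02,0.003,0.0,0.03],
    [0,0.058,0.009,0.01,0.08],
    [0,0.098,0.015,0.02,0.13],
    [0,0.138,0.02,0.03,0.18],
    [0,0.178,0.026,0.04,0.23],
  ],
)

```text
t: 8.98
ee_pos: [445.1, -166.7, 188.7]
orientation: [-2.194, -2.246, 0.001]
ft_force: [1.5, -0.1, 0.4]
width: 87.8
```

```bash
python3 g.py 432 -12 160 3.055
```

```text
t 8.98 p [ 445.1 -166.7  188.7] yaw 0.023 j [-0.38  0.27  1.99  0.    0.88 -0.41] w 87.8 F [ 1.5 -0.1  0.4]
tilt [-0.0018  0.0008] delta m [ 0.1549 -0.0094  0.0289] roll 0.11 j6-> 0.06
```

>>> move_arm(
  deltas=[
    [0,0.04,-0.002,0.008,0.03],
    [0,0.08,-0.004,0.016,0.06],
    [0,0.115,-0.007,0.02,0.09],
    [0,0.137,-0.009,0.028,0.11],
    [0,0.137,-0.009,0.028,0.11],
  ],
)

```text
t: 9.4
ee_pos: [431.2, -28.5, 160.1]
orientation: [-2.306, -2.128, 0.005]
ft_force: [-0.7, -0.5, -0.9]
width: 88.0
```

>>> move_arm(
  deltas=[
    [60,0,0,0,0],
    [60,0,0,0,0],
    [60,0,0,0,0],
  ],
)

```text
t: 9.65
ee_pos: [434.3, -32.6, 162.4]
orientation: [2.312, 2.126, -0.0]
ft_force: [0.5, 0.0, -0.3]
width: 71.5
```

```bash
python3 w.py w3 low_block 432.7 -11.5 0 1.484 tub 600.7 30 0 1.77; python3 g.py 432.7 -11.5 22 3.055
```

```text
9.65 [434.3 -32.6 162.4]
t 9.7 p [434.3 -32.8 162.5] yaw -0.084 j [-0.1   0.26  2.09 -0.    0.78 -0.02] w 68.5 F [-0.   0.4 -0.5]
tilt [ 0.0003 -0.0002] delta m [ 0.0211 -0.0035  0.1405] roll 0.002 j6-> 0.06
```

View pics/w3.png

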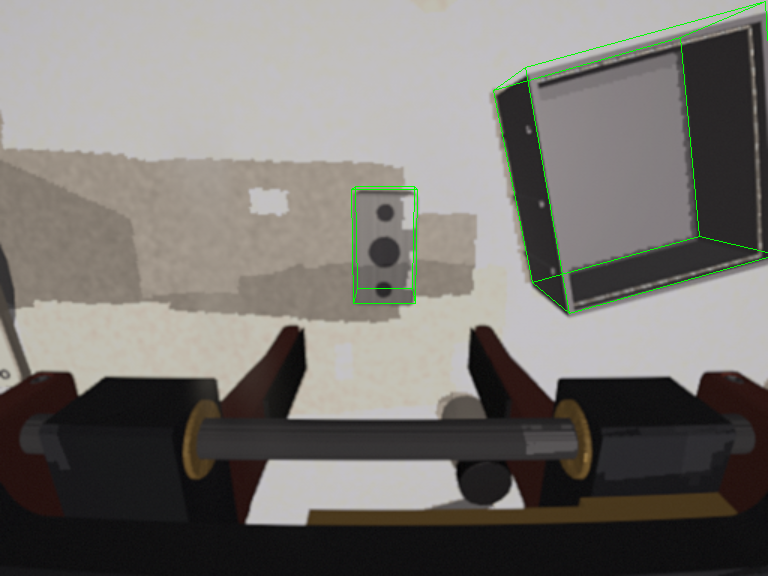

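>>> move_arm(
  deltas=[
    [60,0.01,-0.002,0.035,0],
    [60,0.021,-0.0035,0.07,0],
    [60,0.021,-0.0035,0.1,0],
    [60,0.021,-0.0035,0.12,0],
    [60,0.021,-0.0035,0.132,0],
  ],
)

```text
t: 10.12
ee_pos: [431.4, -11.3, 28.4]
orientation: [-2.312, -2.125, 0.003]
ft_force: [-0.1, -0.6, 0.5]
width: 67.1
```

>>> move_arm(
  deltas=[
    [60,0,0,0.003,0],
    [60,0,0,0.006,0],
    [60,0,0,0.006,0],
  ],
)

```text
t: 10.37
ee_pos: [432.7, -11.1, 24.6]
orientation: [2.313, 2.126, 0.0]
ft_force: [-0.7, 0.3, -0.4]
width: 66.7
```

```bash
python3 g.py 432.7 -11.5 24 3.055
```

```text
t 10.37 p [432.7 -11.1  24.6] yaw -0.084 j [-0.05  0.55  2.15 -0.    0.44  0.03] w 66.7 F [-0.7  0.3 -0.4]
tilt [ 0.0003 -0.    ] delta m [-0.0004  0.0001  0.0006] roll 0.002 j6-> 0.06
```

Perfect; grip and lift.

>>> move_arm(
  deltas=[
    [200,0,0,0,0],
    [200,0,0,0,0],
    [200,0,0,0,0],
    [200,0,0,0,0],
    [200,0,0,0,0],
  ],
)

```text
t: 10.78
ee_pos: [433.4, -10.6, 25.2]
orientation: [2.31, 2.126, 0.003]
ft_force: [2.4, 0.3, 5.8]
width: 43.8
```

>>> move_arm(
  deltas=[
    [200,0,0,-0.02,0],
    [200,0,0,-0.05,0],
    [200,0,0,-0.08,0],
    [200,0,0,-0.105,0],
    [200,0,0,-0.12,0],
  ],
)

```text
t: 11.2
ee_pos: [431.9, -10.5, 146.3]
orientation: [2.311, 2.127, 0.001]
ft_force: [0.9, -0.4, -8.5]
width: 43.7
```

```bash
python3 g.py 600.7 30 150 0.2
```

```text
t 11.2 p [431.9 -10.5 146.3] yaw -0.083 j [-0.05  0.29  2.11  0.    0.74  0.03] w 43.7 F [ 0.9 -0.4 -8.5]
tilt [ 0.0006 -0.    ] delta m [ 0.0543  0.1648 -0.0036] roll -0.283 j6-> -0.15
```

>>> move_arm(
  deltas=[
    [200,0.013,0.037,0,-0.08],
    [200,0.026,0.075,0,-0.16],
    [200,0.039,0.112,0,-0.24],
    [200,0.05,0.147,0,-0.283],
    [200,0.054,0.165,0,-0.283],
  ],
)

```text
t: 11.62
ee_pos: [604.5, 30.9, 143.9]
orientation: [1.984, 2.435, 0.002]
ft_force: [1.7, -0.2, -7.3]
width: 44.0
```

>>> move_arm(
  deltas=[
    [200,0,0,0,0],
    [200,0,0,0,0],
    [200,0,0,0,0],
  ],
)

```text
t: 11.87
ee_pos: [598.7, 29.5, 142.9]
orientation: [-1.986, -2.429, 0.005]
ft_force: [-0.4, 0.2, -8.1]
width: 43.9
```

```bash
python3 w.py w4 tub 600.7 30 0 1.77 low_block 600.7 30 120 1.77; python3 g.py 600.7 30 29 0.2
```

```text
11.8667 [598.7  29.5 142.9]
t 11.92 p [598.8  29.4 143.2] yaw 0.2 j [ 0.03  0.51  1.75 -0.    0.89 -0.17] w 43.9 F [ 1.   0.3 -7.3]
tilt [-0.004  -0.0002] delta m [1.000e-04 2.500e-03 1.142e-01] roll -0.0 j6-> -0.15
```

View pics/w4.png

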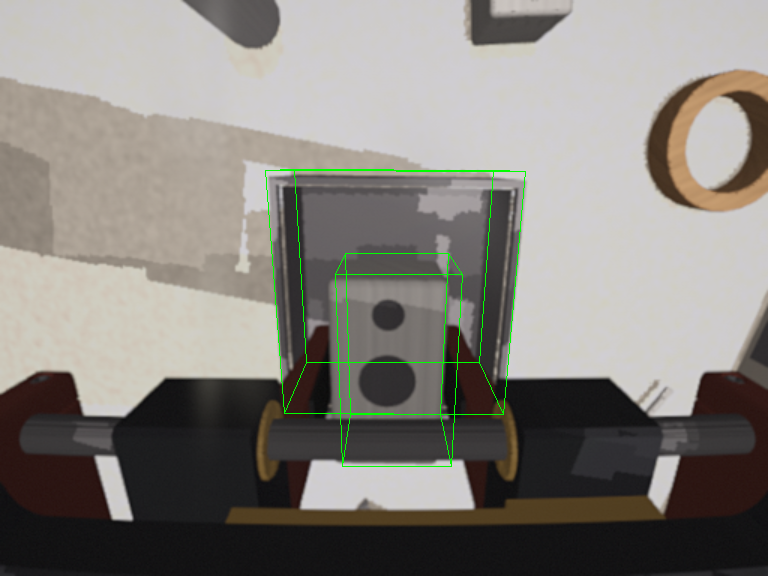

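>>> move_arm(
  deltas=[
    [200,0,0.0025,0.02,0],
    [200,0,0.0025,0.045,0],
    [200,0,0.0025,0.07,0],
    [200,0,0.0025,0.09,0],
    [200,0,0.0025,0.1,0],
  ],
)

```text
t: 12.33
ee_pos: [600.5, 29.8, 41.9]
orientation: [-1.987, -2.429, 0.005]
ft_force: [-0.4, 0.1, -8.9]
width: 43.7
```

>>> move_arm(
  deltas=[
    [200,0,0,0.002,0],
    [200,0,0,0.005,0],
    [200,0,0,0.005,0],
    [200,0,0,0.005,0],
  ],
)

```text
t: 12.67
ee_pos: [604.4, 30.1, 40.7]
orientation: [1.988, 2.431, 0.002]
ft_force: [1.1, -0.1, -8.6]
width: 43.9
```

```bash
python3 g.py 600.7 30 29 0.2
```

```text
t 12.67 p [604.4  30.1  40.7] yaw 0.2 j [ 0.03  0.67  1.77 -0.    0.71 -0.17] w 43.9 F [ 1.1 -0.1 -8.6]
tilt [0.0019 0.0001] delta m [ 0.0007 -0.0037  0.0117] roll -0.0 j6-> -0.15
```

>>> move_arm(
  deltas=[
    [200,0,-0.003,0.004,0],
    [200,0,-0.003,0.008,0],
    [200,0,-0.003,0.01,0],
    [200,0,-0.003,0.01,0],
  ],
)

```text
t: 13.0
ee_pos: [600.6, 29.5, 29.4]
orientation: [-1.989, -2.432, 0.0]
ft_force: [-0.3, 0.0, -8.4]
width: 43.8
```

>>> move_arm(
  deltas=[
    [200,0,0,0.001,0],
    [200,0,0,0.002,0],
    [200,0,0,0.002,0],
  ],
)

```text
t: 13.25
ee_pos: [600.7, 29.5, 29.2]
orientation: [-1.988, -2.432, 0.0]
ft_force: [-5.9, -0.5, 10.3]
width: 43.9
```

Contact made. Release and retreat.

>>> move_arm(
  deltas=[
    [70,0,0,0,0],
    [70,0,0,0,0],
    [70,0,0,0,0],
    [70,0,0,0,0],
  ],
)

```text
t: 13.58
ee_pos: [601.3, 29.5, 27.8]
orientation: [1.988, 2.431, 0.001]
ft_force: [-0.1, 0.3, -0.3]
width: 62.9
```

>>> move_arm(
  deltas=[
    [70,0,0,-0.02,0],
    [70,0,0,-0.06,0],
    [70,0,0,-0.1,0],
    [70,0,0,-0.14,0],
    [70,0,0,-0.17,0],
  ],
)

```text
t: 14.0
ee_pos: [601.6, 29.6, 200.8]
orientation: [1.987, 2.43, 0.003]
ft_force: [1.0, -1.0, 0.1]
width: 63.6
```

```bash
python3 w.py w5 tub 600.7 30 0 1.77 low_block 600.7 30 4 1.77; python3 g.py 631.5 -237.7 200 2.768
```

```text
14.0 [601.6  29.6 200.8]
t 14.05 p [604.6  29.7 206.3] yaw 0.2 j [ 0.03  0.43  1.71  0.    1.   -0.17] w 63.7 F [ 2.4 -1.5  3.7]
tilt [0.0112 0.0004] delta m [-0.2674 -0.0269  0.0065] roll 0.574 j6-> 0.01
```

View pics/w5.png

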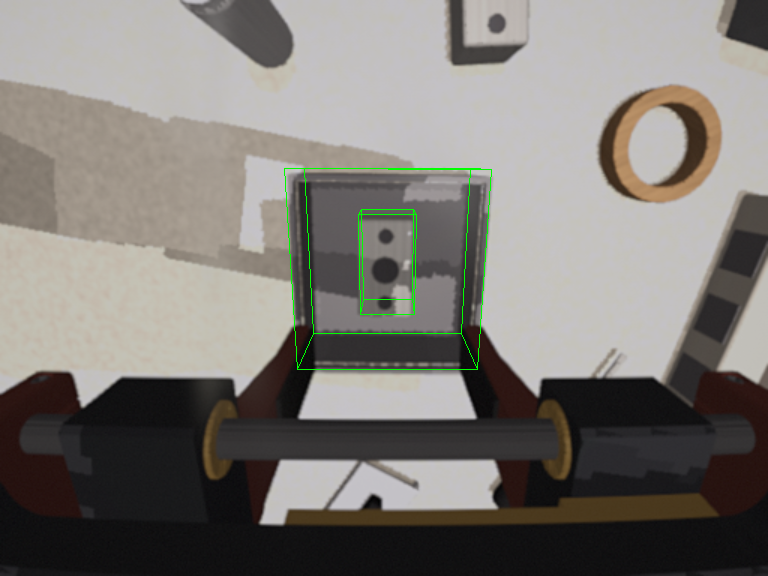

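>>> move_arm(
  deltas=[
    [70,-0.035,-0.004,0,0.1],
    [70,-0.075,-0.008,0,0.22],
    [70,-0.115,-0.012,0,0.33],
    [70,-0.155,-0.016,0,0.44],
    [70,-0.19,-0.02,0.01,0.54],
  ],
)

```text
t: 14.47
ee_pos: [620.2, -163.2, 189.1]
orientation: [2.568, 1.805, 0.004]
ft_force: [0.6, 0.0, 0.8]
width: 64.0
```

```bash
python3 g.py 631.5 -237.7 150 2.768
```

```text
t 14.47 p [ 620.2 -163.2  189.1] yaw -0.345 j [-0.28  0.5   1.63 -0.    1.01  0.07] w 64.0 F [0.6 0.  0.8]
tilt [ 0.0038 -0.0013] delta m [-0.0662  0.0357  0.0392] roll 0.028 j6-> 0.01
```

>>> move_arm(
  deltas=[
    [120,-0.03,0.015,0.02,0.028],
    [120,-0.05,0.025,0.04,0.028],
    [120,-0.05,0.035,0.04,0.028],
    [120,-0.05,0.035,0.04,0.028],
    [120,-0.05,0.035,0.04,0.028],
  ],
)

```text
t: 14.88
ee_pos: [635.8, -219.0, 147.7]
orientation: [2.59, 1.778, 0.001]
ft_force: [0.2, 1.4, 0.7]
width: 46.6
```

```bash
python3 w.py w6 cover 631.5 -237.7 0 1.195; python3 g.py 631.5 -237.7 31 2.766
```

```text
14.8833 [ 635.8 -219.   147.7]
t 14.93 p [ 635.7 -218.5  148.1] yaw -0.367 j [-0.35  0.59  1.57  0.    0.97  0.02] w 46.6 F [0.2 0.1 0.3]
tilt [ 0.0008 -0.    ] delta m [-0.0195  0.0028  0.1171] roll 0.009 j6-> 0.02
```

View pics/w6.png

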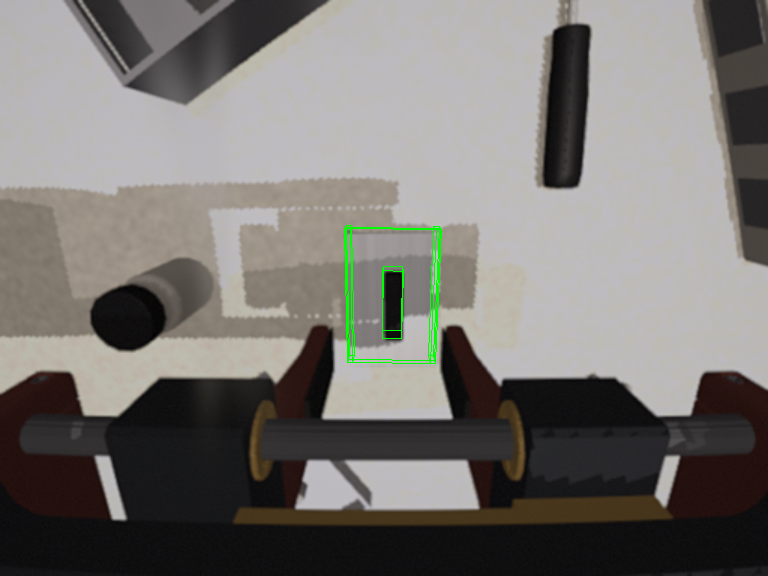

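>>> move_arm(
  deltas=[
    [130,-0.01,0.0015,0.03,0.008],
    [130,-0.0195,0.003,0.06,0.008],
    [130,-0.0195,0.003,0.085,0.008],
    [130,-0.0195,0.003,0.1,0.008],
    [130,-0.0195,0.003,0.106,0.008],
  ],
)

```text
t: 15.35
ee_pos: [630.1, -237.0, 39.9]
orientation: [-2.594, -1.768, 0.002]
ft_force: [-0.1, 0.1, -0.5]
width: 43.1
```

>>> move_arm(
  deltas=[
    [130,0,0,0,0],
    [130,0,0,0,0],
    [130,0,0,0,0],
  ],
)

```text
t: 15.6
ee_pos: [632.3, -238.7, 43.4]
orientation: [2.595, 1.767, 0.003]
ft_force: [-0.0, 0.4, 0.3]
width: 43.0
```

```bash
python3 g.py 631.5 -237.7 31 2.766
```

```text
t 15.6 p [ 632.3 -238.7   43.4] yaw -0.375 j [-0.38  0.74  1.6   0.    0.81 -0.  ] w 43.0 F [-0.   0.4  0.3]
tilt [ 0.0026 -0.001 ] delta m [ 0.0007 -0.0011  0.0124] roll 0.0 j6-> 0.02
```

>>> move_arm(
  deltas=[
    [130,0.001,-0.001,0.005,0],
    [130,0.001,-0.001,0.01,0],
    [130,0.001,-0.001,0.012,0],
    [130,0.001,-0.001,0.012,0],
  ],
)

```text
t: 15.93
ee_pos: [630.0, -237.3, 29.0]
orientation: [-2.597, -1.767, 0.001]
ft_force: [-0.3, 0.2, -0.6]
width: 43.3
```

```bash
python3 g.py 631.5 -237.7 31 2.766
```

```text
t 15.93 p [ 630.  -237.3   29. ] yaw -0.376 j [-0.38  0.75  1.6   0.    0.79 -0.  ] w 43.3 F [-0.3  0.2 -0.6]
tilt [-0.0008  0.0003] delta m [ 0.0002  0.0016 -0.002 ] roll -0.0 j6-> 0.02
```

>>> move_arm(
  deltas=[
    [255,0,0.0015,0,0],
    [255,0,0.0015,0,0],
    [255,0,0.0015,0,0],
    [255,0,0.0015,0,0],
    [255,0,0.0015,0,0],
  ],
)

```text
t: 16.35
ee_pos: [631.9, -238.1, 29.6]
orientation: [2.597, 1.767, 0.0]
ft_force: [-0.0, -0.8, -0.3]
width: 13.5
```

>>> move_arm(
  deltas=[
    [255,0,0,0,0],
    [255,0,0,-0.015,0],
    [255,0,0,-0.045,0],
    [255,0,0,-0.08,0],
    [255,0,0,-0.1,0],
  ],
)

```text
t: 16.77
ee_pos: [632.9, -238.4, 133.6]
orientation: [2.595, 1.766, 0.003]
ft_force: [1.2, -0.5, -0.8]
width: 13.7
```

```bash
python3 g.py 600.7 30 150 0.2
```

```text
t 16.77 p [ 632.9 -238.4  133.6] yaw -0.376 j [-0.38  0.61  1.57  0.    0.95 -0.  ] w 13.7 F [ 1.2 -0.5 -0.8]
tilt [ 0.003  -0.0012] delta m [ 0.2379 -0.1284 -0.0168] roll -0.576 j6-> -0.15
```

>>> move_arm(
  deltas=[
    [255,0.025,-0.013,-0.005,-0.07],
    [255,0.06,-0.032,-0.01,-0.18],
    [255,0.095,-0.051,-0.015,-0.29],
    [255,0.13,-0.07,-0.017,-0.4],
    [255,0.165,-0.089,-0.017,-0.5],
  ],
)

```text
t: 17.18
ee_pos: [609.4, -50.4, 148.3]
orientation: [2.073, 2.359, 0.002]
ft_force: [0.6, 0.2, -1.0]
width: 13.4
```

```bash
python3 g.py 600.7 30 145 0.2
```

```text
t 17.18 p [609.4 -50.4 148.3] yaw 0.129 j [-0.1   0.51  1.72  0.    0.91 -0.23] w 13.4 F [ 0.6  0.2 -1. ]
tilt [ 0.0018 -0.0001] delta m [0.0809 0.0017 0.0033] roll -0.071 j6-> -0.15
```

>>> move_arm(
  deltas=[
    [255,0.03,0.001,0,-0.04],
    [255,0.055,0.002,0,-0.071],
    [255,0.072,0.002,0,-0.071],
    [255,0.075,0.002,0,-0.071],
    [255,0.075,0.002,0,-0.071],
  ],
)

```text
t: 17.6
ee_pos: [602.2, 23.8, 147.4]
orientation: [1.992, 2.429, 0.001]
ft_force: [-0.8, 0.3, -1.0]
width: 13.9
```

>>> move_arm(
  deltas=[
    [255,0,0,0,0],
    [255,0,0,0,0],
  ],
)

```text
t: 17.77
ee_pos: [602.5, 21.8, 146.8]
orientation: [1.996, 2.426, 0.0]
ft_force: [-0.4, 0.5, -1.4]
width: 13.8
```

```bash
python3 w.py w7 tub 600.7 30 0 1.77 cover 600 29 116 1.77 low_block 600.7 30 4 1.77; python3 g.py 600.7 30 61.6 0.2
```

```text
17.7667 [602.5  21.8 146.8]
t 17.82 p [602.5  21.6 146.7] yaw 0.194 j [ 0.02  0.5   1.74 -0.    0.9  -0.18] w 13.5 F [ 0.1  0.6 -1.2]
tilt [ 0.0002 -0.0002] delta m [ 0.0086 -0.0001  0.0851] roll -0.006 j6-> -0.15
```

View pics/w7.png

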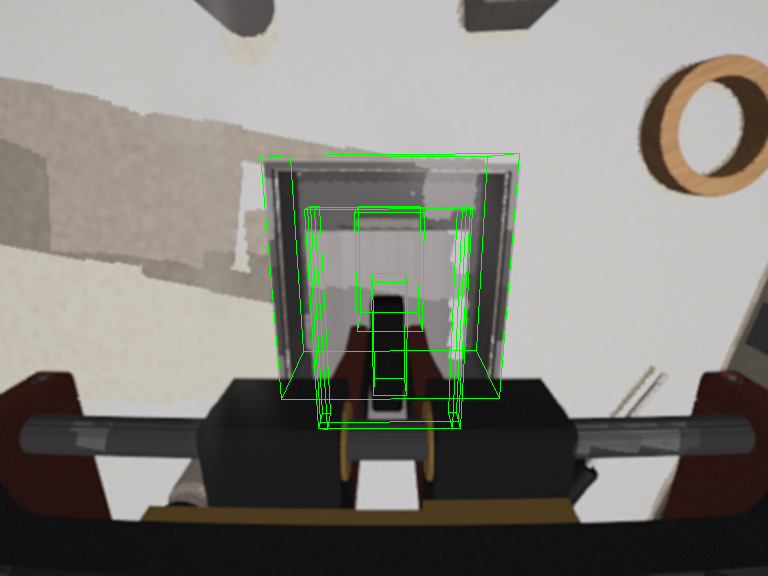

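>>> move_arm(
  deltas=[
    [255,0.005,0,0.015,-0.006],
    [255,0.0085,0,0.035,-0.006],
    [255,0.0085,0,0.05,-0.006],
    [255,0.0085,0,0.06,-0.006],
    [255,0.0085,0,0.062,-0.006],
  ],
)

```text
t: 18.23
ee_pos: [599.6, 30.2, 82.6]
orientation: [-1.987, -2.43, 0.003]
ft_force: [-0.8, -1.0, -1.8]
width: 14.0
```

>>> move_arm(
  deltas=[
    [255,0,0,0,0],
    [255,0,0,0,0],
    [255,0,0,0,0],
  ],
)

```text
t: 18.48
ee_pos: [601.4, 30.9, 85.4]
orientation: [1.987, 2.432, 0.002]
ft_force: [-0.5, -0.5, -0.8]
width: 13.6
```

```bash
python3 g.py 600.7 29.7 61.6 0.2
```

```text
t 18.48 p [601.4  30.9  85.4] yaw 0.201 j [ 0.03  0.59  1.77 -0.    0.78 -0.17] w 13.6 F [-0.5 -0.5 -0.8]
tilt [0.0016 0.    ] delta m [-0.001  -0.0009  0.0238] roll 0.001 j6-> -0.15
```

>>> move_arm(
  deltas=[
    [255,-0.001,-0.001,0.007,0],
    [255,-0.001,-0.001,0.014,0],
    [255,-0.001,-0.001,0.019,0],
    [255,-0.001,-0.001,0.021,0],
    [255,-0.001,-0.001,0.021,0],
  ],
)

```text
t: 18.9
ee_pos: [599.3, 30.0, 62.6]
orientation: [-1.987, -2.432, 0.002]
ft_force: [0.2, 0.0, -0.3]
width: 13.8
```

>>> move_arm(
  deltas=[
    [255,0,0,0.001,0],
    [255,0,0,0.002,0],
    [255,0,0,0.002,0],
  ],
)

```text
t: 19.15
ee_pos: [600.0, 30.0, 61.6]
orientation: [1.987, 2.433, 0.0]
ft_force: [0.3, 0.3, -1.8]
width: 14.0
```

>>> move_arm(
  deltas=[
    [255,0,0,0.001,0],
    [255,0,0,0.001,0],
  ],
)

```text
t: 19.32
ee_pos: [600.1, 30.0, 61.6]
orientation: [1.987, 2.433, 0.0]
ft_force: [-1.6, 1.0, 7.6]
width: 13.8
```

>>> move_arm(
  deltas=[
    [255,0,0,0.001,0],
    [255,0,0,0.001,0],
  ],
)

```text
t: 19.48
ee_pos: [600.1, 30.0, 61.5]
orientation: [1.987, 2.433, 0.001]
ft_force: [-6.2, 0.7, 17.6]
width: 13.8
```

Seated. Open and rise.

>>> move_arm(
  deltas=[
    [160,0,0,0,0],
    [160,0,0,0,0],
    [160,0,0,0,0],
    [160,0,0,0,0],
  ],
)

```text
t: 19.82
ee_pos: [599.9, 30.0, 59.4]
orientation: [1.987, 2.433, 0.0]
ft_force: [-0.8, 0.9, 3.3]
width: 32.2
```

>>> move_arm(
  deltas=[
    [160,0,0,-0.02,0],
    [160,0,0,-0.05,0],
    [160,0,0,-0.085,0],
    [160,0,0,-0.12,0],
    [160,0,0,-0.14,0],
  ],
)

```text
t: 20.23
ee_pos: [601.2, 30.0, 203.0]
orientation: [1.986, 2.431, 0.004]
ft_force: [0.9, 1.0, -0.1]
width: 32.6
```

>>> move_arm(
  deltas=[
    [160,0,0,0,0],
    [160,0,0,0,0],
    [160,0,0,0,0],
  ],
)

```text
t: 20.48
ee_pos: [599.1, 29.9, 198.4]
orientation: [-1.987, -2.432, 0.002]
ft_force: [-0.5, -0.1, -0.6]
width: 32.5
```

```bash
python3 w.py w8 tub 600.7 30 0 1.77 cover 600.3 30 32 1.77 low_block 600.7 30 4 1.77; python3 g.py 436 376 180 3.312
```

```text
20.4833 [599.1  29.9 198.4]
t 20.53 p [598.8  29.9 197.9] yaw 0.201 j [ 0.03  0.43  1.72  0.    1.   -0.17] w 32.6 F [-0.3  0.6 -1.1]
tilt [-0.0027 -0.0001] delta m [ 0.3716 -0.0904  0.0183] roll 0.031 j6-> 0.54
```

View pics/w8.png

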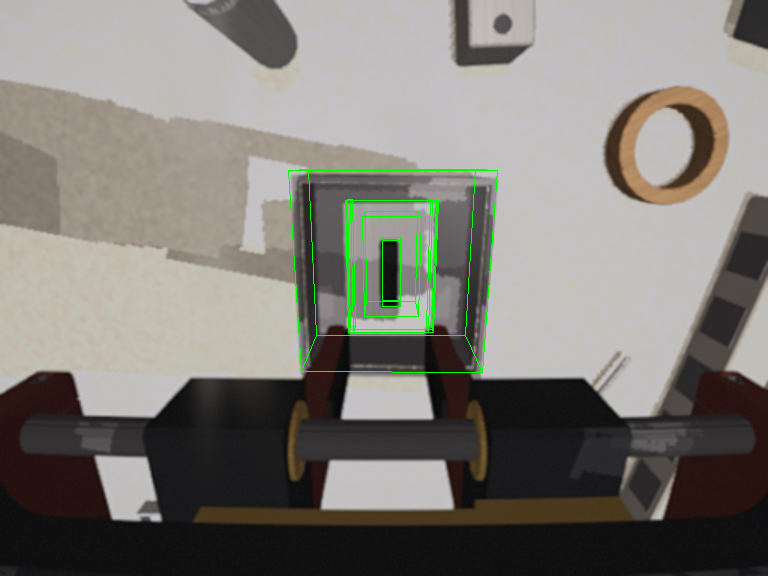

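Run:
```python
from h import *
import pickle
o,im=pickle.load(open('w8.pkl','rb'));C=cam('wrist',o)
L=regions_of('wrist','tub');print([(round(d['conf'],2),d['region'].sum()) for d in L])
r=L[0]['region'];pickle.dump(r,open('w8r.pkl','wb'))
print(fit(M['tub'],[(r,C)],(600.7,30),0,hull=True,yaws=[1.77,1.72]))
v=im.copy();v[cv2.Canny(r.astype(np.uint8)*255,50,100)>0]=(0,0,255)
cv2.imwrite('pics/r8.png',cv2.resize(v[90:270,170:350],None,fx=4,fy=4,interpolation=0)[:600])
```

```text
[(0.57, np.int64(10650))]
(array([600.95168661,  26.57161081,   1.75909171]), np.float64(0.013781249523162842))
```

View pics/r8.png

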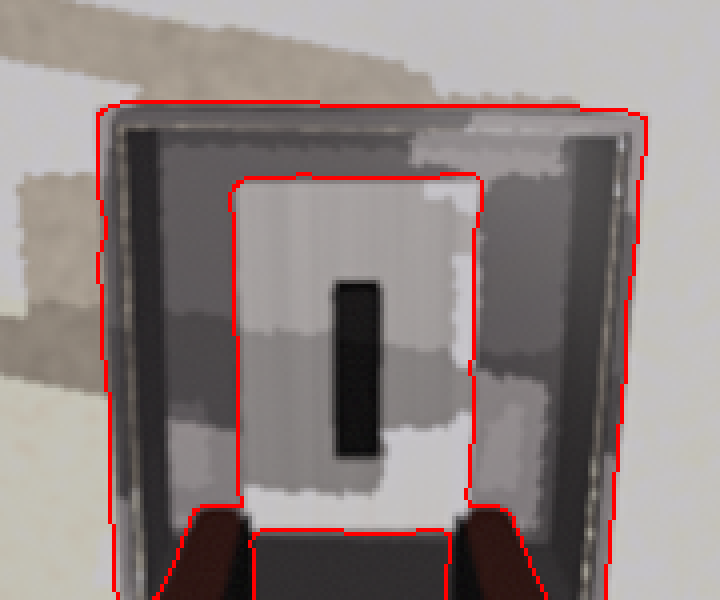

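```bash
cat > ov.py <<'E'
from h import *
import pickle
def ov(pk,items,box,S,out):
    o,im=pickle.load(open(pk,'rb'));C=cam('wrist',o)
    x0,y0,x1,y1=box
    v=cv2.resize(im[y0:y1,x0:x1],None,fx=S,fy=S,interpolation=2)
    for (sx,sy,z,p,col) in items:
        q=np.array([[a*sx/2,b*sy/2,z] for a,b in((-1,-1),(1,-1),(1,1),(-1,1))])
        # densify
        e=np.vstack([np.linspace(q[i],q[(i+1)%4],20) for i in range(4)])
        k=(proj(place(e,p),C)-[x0,y0]+.5)*S-.5
        cv2.polylines(v,[np.round(k*16).astype(np.int32)],True,col,1,cv2.LINE_AA,4)
    cv2.imwrite(out,v)
if __name__=='__main__':
    ov('w8.pkl',[(148,138,70,(600.95,26.57,1.759),(0,255,0)),(140,130,70,(600.95,26.57,1.759),(0,255,0)),(148,138,70,(600.7,30,1.77),(0,0,255))],(185,105,340,255),4,'pics/ov8.png')
E
python3 ov.py
```

```text
(no output)
```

View pics/ov8.png

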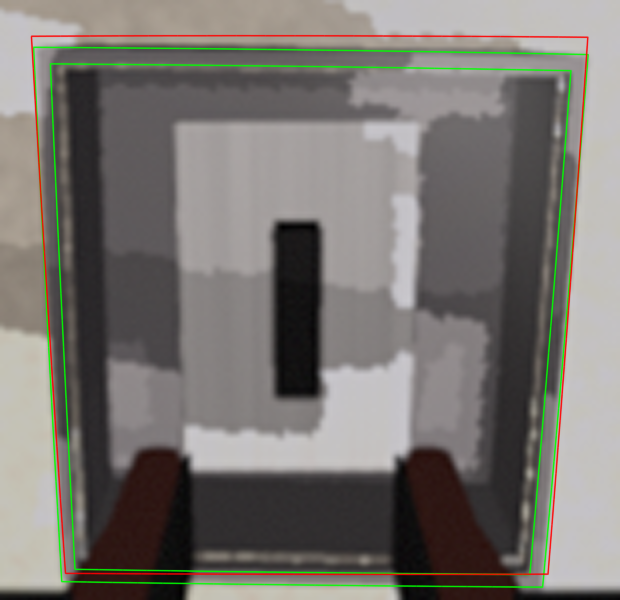

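```bash
cat > fz.py <<'E'
from h import *
import pickle
def fitz(parts,r,C,p0,z0=0):
    r=r.astype(np.uint8);pts=np.argwhere(r)[:,::-1].astype(np.int32);r=r.copy();cv2.fillConvexPoly(r,cv2.convexHull(pts),1)
    r=r.astype(np.float32)
    def cost(p):
        m=mask(parts,p,C,p[3],sub=8);return 1-np.minimum(m,r).sum()/np.maximum(m,r).sum()
    p0=np.array([*p0,z0],float)
    s=np.array([p0]+[p0+d for d in np.diag([4,4,.05,5])])
    q=minimize(cost,p0,method='Nelder-Mead',options=dict(initial_simplex=s,maxiter=300,xatol=.02,fatol=1e-5))
    return q.x,q.fun
E
python3 - <<'E'
from fz import *
o,im=pickle.load(open('w8.pkl','rb'));C=cam('wrist',o);r=pickle.load(open('w8r.pkl','rb'))
for p in((601,27,1.76),(601,30,1.77),(600,25,1.75)):print(fitz(M['tub'],r,C,p))
print(fitz([bx(148,138,69,70)],r,C,(601,27,1.76)))
rows=np.nonzero(r.any(1))[0];print(rows.min(),rows.max())
ov=__import__('ov').ov
E
```

```text
(array([600.84981769,  26.7413942 ,   1.75558799,   1.54974897]), np.float64(0.01206660270690918))
(array([600.8295077 ,  26.88276792,   1.75585941,   1.7632694 ]), np.float64(0.012211441993713379))
(array([600.89851657,  26.73205943,   1.7567826 ,   1.50933246]), np.float64(0.012085318565368652))
(array([600.62247295,  27.6944445 ,   1.75724082,   2.42869048]), np.float64(0.012606203556060791))
116 251
```

Run:
```python
from ov import *
ov('w1.pkl',[(148,138,70,(600.7,30,1.77),(0,0,255)),(148,138,70,(600.9,26.8,1.757),(0,255,0))],(160,105,325,260),4,'pics/ov1.png')
```

```text
(no output)
```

View pics/ov1.png

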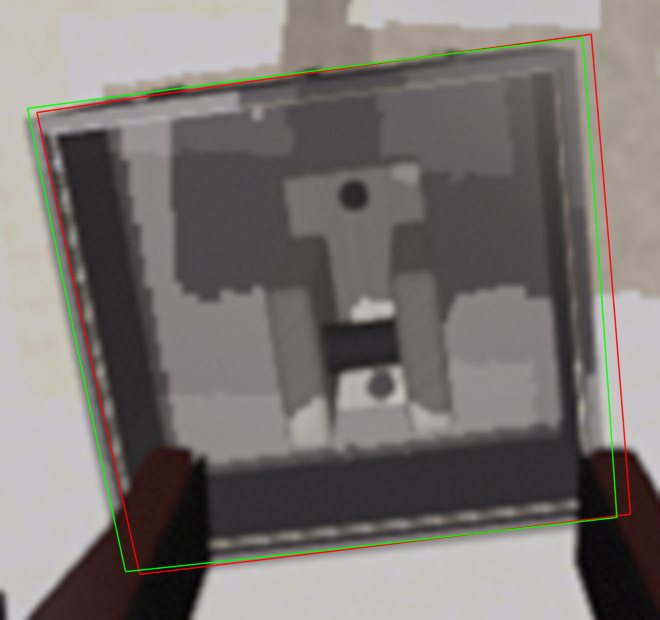

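```bash
python3 g.py 435.7 376 195 0.17
```

```text
t 20.58 p [598.8  29.9 197.7] yaw 0.201 j [ 0.03  0.43  1.72  0.    1.   -0.17] w 32.7 F [ 1.   0.7 -0.8]
tilt [-0.0031 -0.0001] delta m [ 0.3717 -0.0907  0.0031] roll 0.031 j6-> 0.54
```

>>> move_arm(
  deltas=[
    [100,0.03,-0.007,0,0.01],
    [100,0.068,-0.016,0,0.02],
    [100,0.107,-0.026,0,0.03],
    [100,0.146,-0.035,0,0.03],
    [100,0.185,-0.045,0,0.03],
  ],
)

```text
t: 21.0
ee_pos: [517.2, 203.3, 198.0]
orientation: [-2.024, -2.401, 0.003]
ft_force: [1.4, 0.6, -0.1]
width: 53.1
```

```bash
python3 g.py 435.7 376 195 0.17
```

```text
t 21.0 p [517.2 203.3 198. ] yaw 0.17 j [0.35 0.37 1.81 0.   0.96 0.18] w 53.1 F [ 1.4  0.6 -0.1]
tilt [-0.0024 -0.0009] delta m [ 0.184  -0.0511  0.003 ] roll 0.0 j6-> 0.54
```

>>> move_arm(
  deltas=[
    [100,0.04,-0.011,0,0],
    [100,0.08,-0.022,0.0,0],
    [100,0.115,-0.032,0.01,0],
    [100,0.145,-0.041,0.03,0],
    [100,0.16,-0.046,0.05,0],
  ],
)

```text
t: 21.42
ee_pos: [444.5, 355.0, 148.2]
orientation: [-2.02, -2.405, -0.0]
ft_force: [0.0, 0.0, 0.0]
width: 53.6
```

```bash
python3 g.py 435.7 376 141 0.17
```

```text
t 21.42 p [444.5 355.  148.2] yaw 0.173 j [0.65 0.46 1.82 0.   0.87 0.48] w 53.6 F [0. 0. 0.]
tilt [-0.0002  0.0005] delta m [ 0.0222 -0.005   0.0072] roll 0.003 j6-> 0.54
```

>>> move_arm(
  deltas=[
    [100,0.012,-0.003,0.006,0.003],
    [100,0.02,-0.005,0.006,0.003],
    [100,0.02,-0.005,0.006,0.003],
    [100,0.02,-0.005,0.006,0.003],
    [100,0.02,-0.005,0.006,0.003],
  ],
)

```text
t: 21.83
ee_pos: [438.9, 370.5, 144.4]
orientation: [2.028, 2.399, 0.002]
ft_force: [-0.0, -0.4, -0.1]
width: 53.2
```

```bash
python3 w.py w9 lid 435.7 376 0 1.741;  python3 - <<'E'
from fz import *
o,im=pickle.load(open('w9.pkl','rb'));C=cam('wrist',o)
L=regions_of('wrist','lid');print([(round(d['conf'],2),d['region'].sum()) for d in L])
r=L[0]['region'];pickle.dump(r,open('w9r.pkl','wb'))
print(fit(M['lid'],[(r,C)],(436,376),0,hull=True,yaws=[1.74,1.7]))
print(fitz(M['lid'][:2],r,C,(436,376,1.74)))
E
python3 g.py 435.7 376 141 0.17
```

```text
21.8333 [438.9 370.5 144.4]
[(0.58, np.int64(17884))]
(array([436.01582859, 374.21672105,   1.74416536]), np.float64(0.03928112983703613))
(array([435.99069935, 374.33405126,   1.74428326,   0.49397593]), np.float64(0.03931480646133423))
t 21.93 p [438.9 370.3 144.4] yaw 0.167 j [ 0.68  0.47  1.81 -0.    0.86  0.51] w 53.7 F [-0.3  0.2  0.3]
tilt [0.0012 0.0008] delta m [ 0.0061 -0.0022  0.0034] roll -0.003 j6-> 0.54
```

View pics/w9.png

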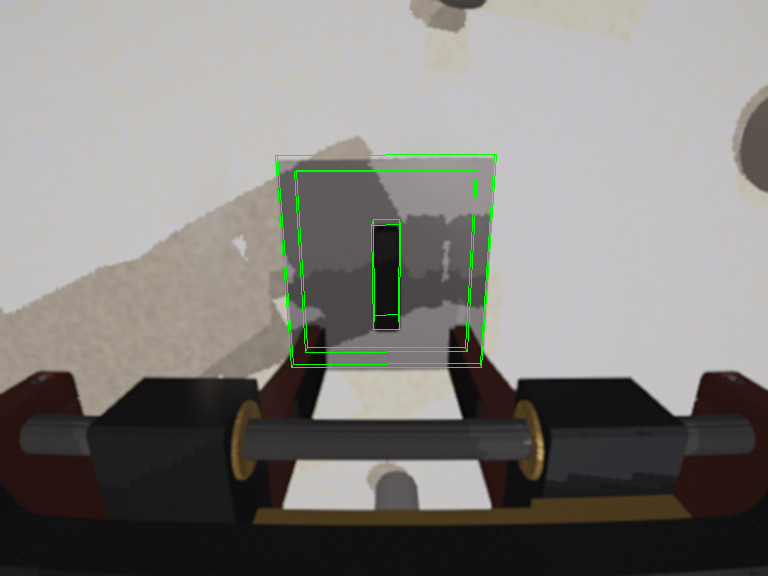

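Run:
```python
from ov import *
ov('w9.pkl',[(156,146,13,(436.0,374.3,1.744),(0,255,0)),(70,18,41,(436,374.3,1.744),(0,255,0))],(175,95,340,250),4,'pics/ov9.png')
```

```text
(no output)
```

View pics/ov9.png

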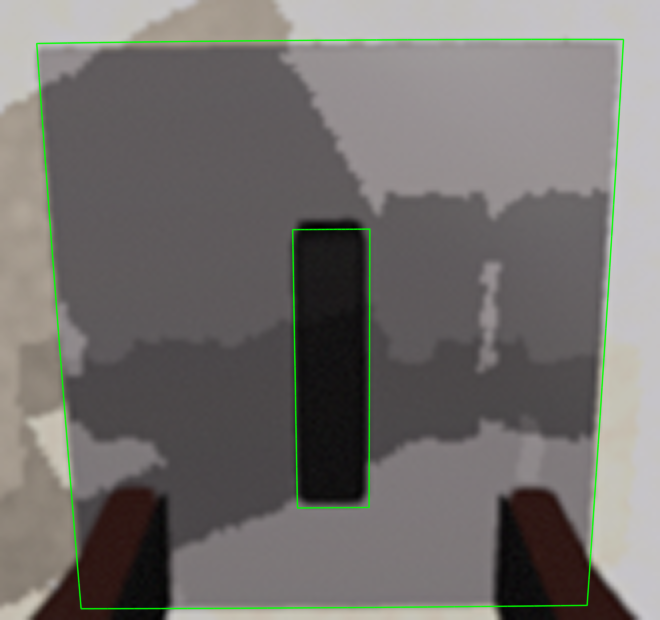

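```bash
python3 g.py 436 374.2 31 0.173
```

```text
t 21.93 p [438.9 370.3 144.4] yaw 0.167 j [ 0.68  0.47  1.81 -0.    0.86  0.51] w 53.7 F [-0.3  0.2  0.3]
tilt [0.0012 0.0008] delta m [ 0.0042 -0.0024  0.1134] roll -0.006 j6-> 0.54
```

>>> move_arm(
  deltas=[
    [120,0.004,-0.0025,0.025,-0.006],
    [120,0.004,-0.0025,0.055,-0.006],
    [120,0.004,-0.0025,0.08,-0.006],
    [120,0.004,-0.0025,0.095,-0.006],
    [120,0.004,-0.0025,0.1,-0.006],
  ],
)

```text
t: 22.35
ee_pos: [434.2, 372.9, 41.6]
orientation: [-2.021, -2.405, 0.005]
ft_force: [-0.7, 0.2, -0.1]
width: 46.6
```

>>> move_arm(
  deltas=[
    [120,0,0,0,0],
    [120,0,0,0,0],
    [120,0,0,0,0],
  ],
)

```text
t: 22.6
ee_pos: [435.8, 374.9, 44.9]
orientation: [2.02, 2.405, 0.004]
ft_force: [0.3, -0.2, 0.3]
width: 46.8
```

```bash
python3 g.py 436 374.2 31 0.173
```

```text
t 22.6 p [435.8 374.9  44.9] yaw 0.174 j [ 0.69  0.63  1.84 -0.    0.67  0.52] w 46.8 F [ 0.3 -0.2  0.3]
tilt [0.0018 0.0015] delta m [-0.0008  0.0001  0.0139] roll 0.001 j6-> 0.54
```

>>> move_arm(
  deltas=[
    [120,-0.0005,0,0.005,0],
    [120,-0.0005,0,0.01,0],
    [120,-0.0005,0,0.013,0],
    [120,-0.0005,0,0.013,0],
    [120,-0.0005,0,0.013,0],
  ],
)

```text
t: 23.02
ee_pos: [434.7, 373.9, 30.3]
orientation: [-2.02, -2.406, 0.001]
ft_force: [-0.0, -0.8, -0.3]
width: 46.5
```

>>> move_arm(
  deltas=[
    [255,0,0,0,0],
    [255,0,0,0,0],
    [255,0,0,0,0],
    [255,0,0,0,0],
    [255,0,0,0,0],
  ],
)

```text
t: 23.43
ee_pos: [435.1, 374.2, 30.6]
orientation: [2.02, 2.406, 0.001]
ft_force: [1.1, 0.8, 0.0]
width: 17.6
```

```bash
python3 g.py 436 374.2 31 0.173
```

```text
t 23.43 p [435.1 374.2  30.6] yaw 0.174 j [ 0.69  0.65  1.84 -0.    0.65  0.52] w 17.6 F [1.1 0.8 0. ]
tilt [0.0005 0.0004] delta m [-0.0001  0.0009 -0.0004] roll 0.001 j6-> 0.54
```

>>> move_arm(
  deltas=[
    [255,0,0,-0.015,0],
    [255,0,0,-0.05,0],
    [255,0,0,-0.09,0],
    [255,0,0,-0.13,0],
    [255,0,0,-0.165,0],
  ],
)

```text
t: 23.85
ee_pos: [434.6, 373.8, 197.4]
orientation: [-2.02, -2.406, 0.0]
ft_force: [0.9, 0.4, -2.6]
width: 17.9
```

>>> move_arm(
  deltas=[
    [255,0,0,-0.01,0],
    [255,0,0,-0.01,0],
  ],
)

```text
t: 24.02
ee_pos: [436.1, 375.1, 208.5]
orientation: [2.019, 2.405, 0.009]
ft_force: [0.3, -0.2, -4.1]
width: 17.7
```

```bash
python3 g.py 600.9 26.8 200 0.186
```

```text
t 24.02 p [436.1 375.1 208.5] yaw 0.174 j [0.69 0.38 1.77 0.   0.98 0.52] w 17.7 F [ 0.3 -0.2 -4.1]
tilt [0.0045 0.0038] delta m [-0.3716  0.1019  0.0079] roll -0.012 j6-> -0.14
```

>>> move_arm(
  deltas=[
    [255,-0.025,0.007,0,-0.002],
    [255,-0.06,0.0165,0,-0.004],
    [255,-0.1,0.0275,0,-0.006],
    [255,-0.14,0.0385,0,-0.01],
    [255,-0.18,0.0495,0,-0.012],
  ],
)

```text
t: 24.43
ee_pos: [513.6, 203.2, 202.6]
orientation: [-2.003, -2.418, 0.006]
ft_force: [0.5, 0.9, -2.6]
width: 18.0
```

```bash
python3 g.py 600.9 26.8 200 0.186
```

```text
t 24.43 p [513.6 203.2 202.6] yaw 0.187 j [ 0.36  0.36  1.82 -0.    0.97  0.17] w 18.0 F [ 0.5  0.9 -2.6]
tilt [-0.0043 -0.0016] delta m [-0.1895  0.053   0.0025] roll 0.001 j6-> -0.14
```

>>> move_arm(
  deltas=[
    [255,-0.04,0.011,0,0],
    [255,-0.08,0.022,0,0],
    [255,-0.12,0.033,0,0],
    [255,-0.15,0.042,0.01,0],
    [255,-0.165,0.047,0.025,0],
  ],
)

```text
t: 24.85
ee_pos: [592.4, 48.2, 178.6]
orientation: [2.009, 2.415, -0.001]
ft_force: [-0.1, 0.2, -2.0]
width: 17.6
```

>>> move_arm(
  deltas=[
    [255,0,0,0.015,0],
    [255,0,0,0.03,0],
    [255,0,0,0.03,0],
    [255,0,0,0.03,0],
  ],
)

```text
t: 25.18
ee_pos: [589.4, 51.6, 147.5]
orientation: [-2.003, -2.415, 0.006]
ft_force: [1.0, -0.5, -3.4]
width: 17.7
```

```bash
python3 g.py 600.9 26.8 110 0.186
```

```text
t 25.18 p [589.4  51.6 147.5] yaw 0.186 j [ 0.07  0.49  1.76  0.    0.89 -0.12] w 17.7 F [ 1.  -0.5 -3.4]
tilt [-0.0059 -0.0004] delta m [-0.0265  0.0069  0.0375] roll -0.0 j6-> -0.14
```

>>> move_arm(
  deltas=[
    [255,-0.015,0.004,0.005,0],
    [255,-0.026,0.007,0.01,0],
    [255,-0.026,0.007,0.018,0],
    [255,-0.026,0.007,0.022,0],
    [255,-0.026,0.007,0.022,0],
  ],
)

```text
t: 25.6
ee_pos: [602.4, 27.4, 127.3]
orientation: [-2.005, -2.416, 0.002]
ft_force: [0.3, 1.1, -2.4]
width: 18.1
```

>>> move_arm(
  deltas=[
    [255,0,0,0,0],
    [255,0,0,0,0],
    [255,0,0,0,0],
  ],
)

```text
t: 25.85
ee_pos: [603.3, 27.9, 128.9]
orientation: [2.005, 2.418, 0.001]
ft_force: [0.8, 0.2, -2.3]
width: 18.0
```

```bash
python3 g.py 600.9 26.8 110 0.186; python3 w.py w10 tub 600.9 26.8 0 1.757
python3 - <<'E'
import cv2;from workcell import *
for n in('scene','side'):
    im=get_image(n);c=(170,140,360,260) if n=='scene' else (200,110,340,230)
    cv2.imwrite(f'pics/lid_{n}.png',cv2.resize(im[c[1]:c[3],c[0]:c[2]],None,fx=4,fy=4,interpolation=2))
E
```

```text
t 25.85 p [603.3  27.9 128.9] yaw 0.186 j [ 0.03  0.53  1.75  0.    0.86 -0.16] w 18.0 F [ 0.8  0.2 -2.3]
tilt [0.0006 0.    ] delta m [-0.0006 -0.0026  0.0189] roll 0.0 j6-> -0.14
25.85 [603.3  27.9 128.9]
```

View pics/w10.png

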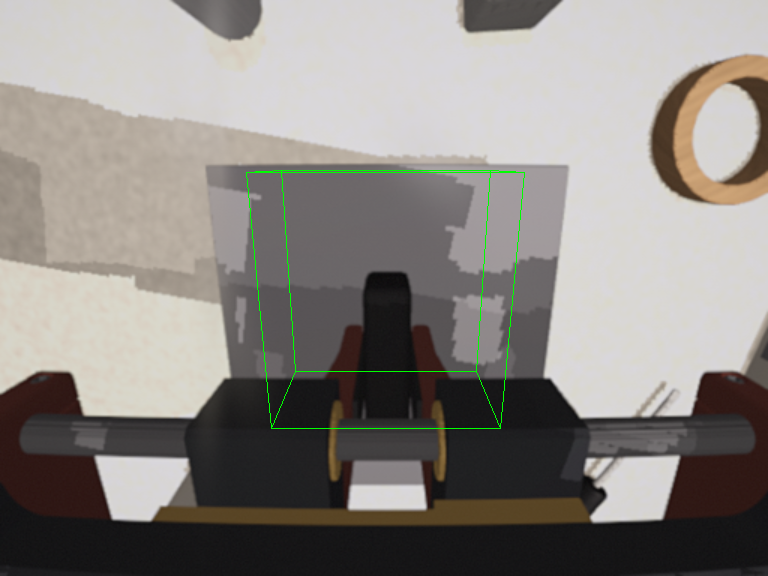

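View pics/lid_scene.png

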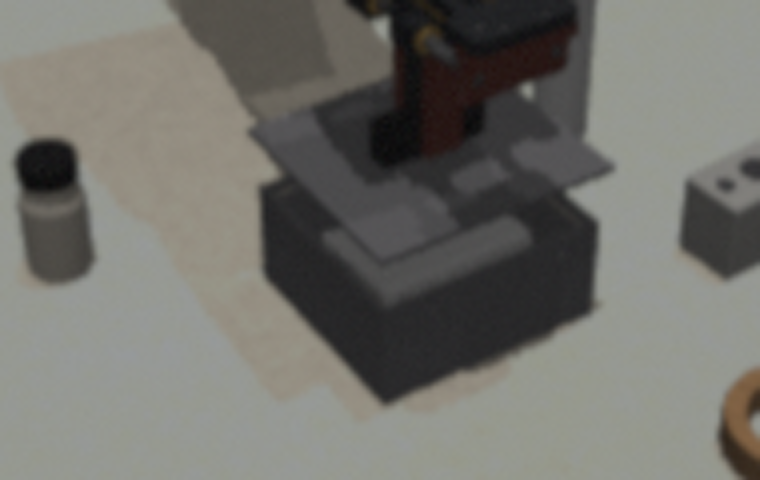

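Run:
```python
from ov import *
ims={}
for c in('scene','side'):
    im=get_image(c);C=cam(c)
    S=4;x0,y0,x1,y1=(220,150,335,250) if c=='scene' else (215,120,320,225)
    v=cv2.resize(im[y0:y1,x0:x1],None,fx=S,fy=S,interpolation=2)
    for sx,sy,z,p,col in [(148,138,70,(600.7,30,1.765),(0,0,255)),(156,146,111.3,(603.3,27.9+3.2,1.757),(0,255,0)),(156,146,111.3,(603.3,27.9,1.757),(255,0,0))]:
        q=np.array([[a*sx/2,b*sy/2,z] for a,b in((-1,-1),(1,-1),(1,1),(-1,1))])
        k=(proj(place(q,p),C)-[x0,y0]+.5)*S-.5
        cv2.polylines(v,[np.round(k*16).astype(np.int32)],True,col,1,cv2.LINE_AA,4)
    ims[c]=v
h=max(v.shape[0] for v in ims.values())
cv2.imwrite('pics/rel.png',cv2.resize(cv2.hconcat([cv2.copyMakeBorder(v,0,h-v.shape[0],0,0,0) for v in ims.values()]),None,fx=.9,fy=.9))
print(get_obs()['t'])
```

```text
26.1
```

View pics/rel.png

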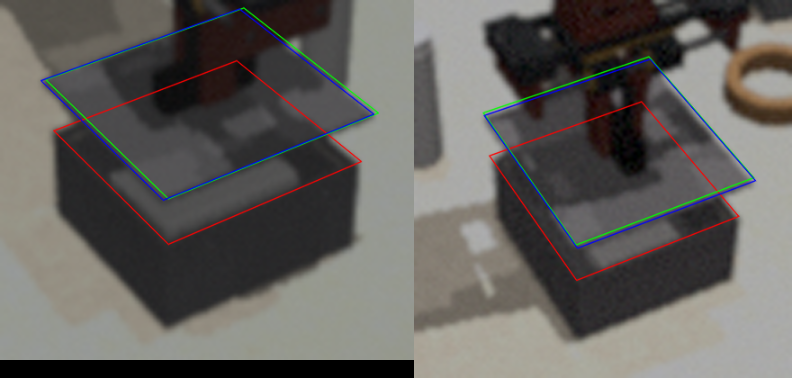

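Run:
```python
from h import *
import pickle
_,out=pickle.load(open('regs.pkl','rb'))
regs=[]
for k,c in enumerate(('scene','side')):
    get_image(c);C=cam(c)
    L=regions_of(c,'lid');T=regions_of(c,'tub')
    print(c,[(round(d['conf'],2),d['region'].sum()) for d in L[:2]],[(round(d['conf'],2),d['region'].sum()) for d in T[:2]])
    regs.append((L[0]['region'],C))
    P=[bx(156,146,8,13)]
    print(' lid',fit(P,regs[-1:],(603,28),98.3,hull=True,yaws=[1.757]))
    print(' tub0',fit(M['tub'],out['tub'][k:k+1],(603,28),0,hull=True,yaws=[1.757]), fit(M['tub'],out['tub'][k:k+1],(598,32),0,hull=True,yaws=[1.757])[0])
print('both',fit(P,regs,(603,28),98.3,hull=True,yaws=[1.757]),fit(M['tub'],out['tub'],(603,28),0,hull=True,yaws=[1.757]))
pickle.dump(regs,open('lidregs.pkl','wb'));o=get_obs();print(o['t'],o['ee_pos'])
```

```text
scene [(0.85, np.int64(2318)), (0.18, np.int64(903))] [(0.68, np.int64(2196))]
 lid (array([602.11613   ,  30.08161723,   1.74964852]), np.float64(0.07640445232391357))
 tub0 (array([600.18934764,  30.73772061,   1.76594455]), np.float64(0.03102976083755493)) [599.57429377  29.85502936   1.77030952]
side [(0.63, np.int64(1827))] [(0.6, np.int64(1438))]
 lid (array([601.88404007,  27.98861251,   1.75377209]), np.float64(0.06293779611587524))
 tub0 (array([600.83246863,  30.92012616,   1.78139891]), np.float64(0.043823301792144775)) [601.56897172  30.09623509   1.78663966]
both (array([602.04925671,  28.95990628,   1.75543985]), np.float64(0.07218897342681885)) (array([601.37056585,  29.49791694,   1.77906775]), np.float64(0.038923829793930054))
26.4 [603.19422199  27.53381336 128.4853256 ]
```

```bash
python3 g.py 601.4 27.6 104 0.19
```

```text
t 26.4 p [603.2  27.5 128.5] yaw 0.186 j [ 0.03  0.53  1.75 -0.    0.86 -0.16] w 17.6 F [-0.9 -0.1 -1.5]
tilt [ 0. -0.] delta m [ 0.0004 -0.0018  0.0245] roll -0.004 j6-> -0.14
```

>>> move_arm(
  deltas=[
    [255,0.0004,-0.0018,0.006,-0.004],
    [255,0.0004,-0.0018,0.012,-0.004],
    [255,0.0004,-0.0018,0.018,-0.004],
    [255,0.0004,-0.0018,0.022,-0.004],
    [255,0.0004,-0.0018,0.0245,-0.004],
  ],
)

```text
t: 26.82
ee_pos: [600.8, 27.6, 102.8]
orientation: [-2.0, -2.421, 0.002]
ft_force: [-0.3, -0.3, -2.5]
width: 17.9
```

>>> move_arm(
  deltas=[
    [255,0,0,0,0],
    [255,0,0,0,0],
    [255,0,0,0,0],
  ],
)

```text
t: 27.07
ee_pos: [601.5, 27.6, 104.1]
orientation: [2.001, 2.422, 0.0]
ft_force: [0.8, 0.5, -3.0]
width: 18.1
```

```bash
python3 g.py 601.4 27.6 104 0.19
```

```text
t 27.07 p [601.5  27.6 104.1] yaw 0.19 j [ 0.03  0.56  1.76  0.    0.82 -0.16] w 18.1 F [ 0.8  0.5 -3. ]
tilt [0.0003 0.    ] delta m [-0.     -0.0001  0.0001] roll -0.0 j6-> -0.14
```

Now gently into the opening.

>>> move_arm(
  deltas=[
    [255,0,0,0.002,0],
    [255,0,0,0.004,0],
    [255,0,0,0.005,0],
    [255,0,0,0.005,0],
  ],
)

```text
t: 27.4
ee_pos: [601.2, 27.6, 98.7]
orientation: [-2.001, -2.422, 0.0]
ft_force: [-1.0, 0.8, -2.4]
width: 17.7
```

>>> move_arm(
  deltas=[
    [255,0,0,0.001,0],
    [255,0,0,0.002,0],
    [255,0,0,0.003,0],
    [255,0,0,0.003,0],
  ],
)

```text
t: 27.73
ee_pos: [601.2, 27.6, 95.8]
orientation: [-2.001, -2.422, 0.0]
ft_force: [-0.4, 0.0, -2.8]
width: 17.7
```

>>> move_arm(
  deltas=[
    [255,0,0,0.001,0],
    [255,0,0,0.002,0],
    [255,0,0,0.0025,0],
    [255,0,0,0.0025,0],
  ],
)

```text
t: 28.07
ee_pos: [601.3, 27.6, 93.3]
orientation: [-2.001, -2.422, 0.0]
ft_force: [0.4, -0.3, -2.0]
width: 17.8
```

>>> move_arm(
  deltas=[
    [255,0,0,0.001,0],
    [255,0,0,0.001,0],
  ],
)

```text
t: 28.23
ee_pos: [601.5, 27.6, 92.6]
orientation: [2.001, 2.422, 0.0]
ft_force: [-0.2, -0.5, -0.5]
width: 17.6
```

>>> move_arm(
  deltas=[
    [255,0,0,0.001,0],
    [255,0,0,0.001,0],
  ],
)

```text
t: 28.4
ee_pos: [601.5, 27.6, 92.6]
orientation: [2.001, 2.422, 0.0]
ft_force: [-3.0, -1.1, 7.9]
width: 17.8
```

>>> move_arm(
  deltas=[
    [160,0,0,0,0],
    [160,0,0,0,0],
    [160,0,0,0,0],
    [160,0,0,0,0],
  ],
)

```text
t: 28.73
ee_pos: [601.4, 27.6, 91.4]
orientation: [2.001, 2.422, 0.0]
ft_force: [-0.3, -0.1, -0.1]
width: 32.4
```

>>> move_arm(
  deltas=[
    [160,0,0,-0.02,0],
    [160,0,0,-0.05,0],
    [160,0,0,-0.08,0],
    [160,0,0,-0.11,0],
    [160,0,0,-0.13,0],
  ],
)

```text
t: 29.15
ee_pos: [602.2, 27.6, 224.3]
orientation: [1.999, 2.421, 0.003]
ft_force: [0.5, 0.1, -0.1]
width: 33.0
```

>>> move_arm(
  deltas=[
    [160,0,0,0,0],
    [160,0,0,0,0],
    [160,0,0,0,0],
  ],
)

```text
t: 29.4
ee_pos: [600.6, 27.6, 220.4]
orientation: [-2.0, -2.421, 0.002]
ft_force: [1.3, 0.9, -0.2]
width: 32.6
```

```bash
python3 w.py w11 tub 601.4 27.6 0 1.761 lid 601.4 27.6 62 1.761
python3 - <<'E'
from h import *
v=[]
for c in('scene','side'):
    im=get_image(c);cv2.imwrite(f'pics/end_{c}.png',cv2.resize(im,None,fx=1.5,fy=1.5))
    x0,y0,x1,y1=(225,155,325,245) if c=='scene' else (220,130,320,220)
    v.append(cv2.resize(im[y0:y1,x0:x1],None,fx=4,fy=4,interpolation=2))
    for n in('lid','fork','high_block','jar','spray_can'):
        print(c,n,[(np.round(d['location'],0).tolist(),round(float(d['conf']),2)) for d in place_of(c,n)][:2])
cv2.imwrite('pics/endcrop.png',cv2.hconcat(v));print(get_obs()['t'])
E
```

```text
29.4 [600.6  27.6 220.4]
scene lid [([602.0, 29.0, 64.0], 0.68)]
scene fork [([469.0, -347.0, 6.0], 0.87), ([603.0, 32.0, 4.0], 0.28)]
scene high_block [([633.0, 238.0, 0.0], 0.96)]
scene jar [([491.0, -172.0, -2.0], 0.97)]
scene spray_can [([476.0, 176.0, -0.0], 0.73)]
side lid [([599.0, 31.0, 66.0], 0.83)]
side fork [([471.0, -346.0, 5.0], 0.61)]
side high_block [([631.0, 231.0, -2.0], 0.68)]
side jar [([491.0, -170.0, -0.0], 0.7)]
side spray_can [([479.0, 172.0, -2.0], 0.69)]
30.05
```

View pics/w11.png

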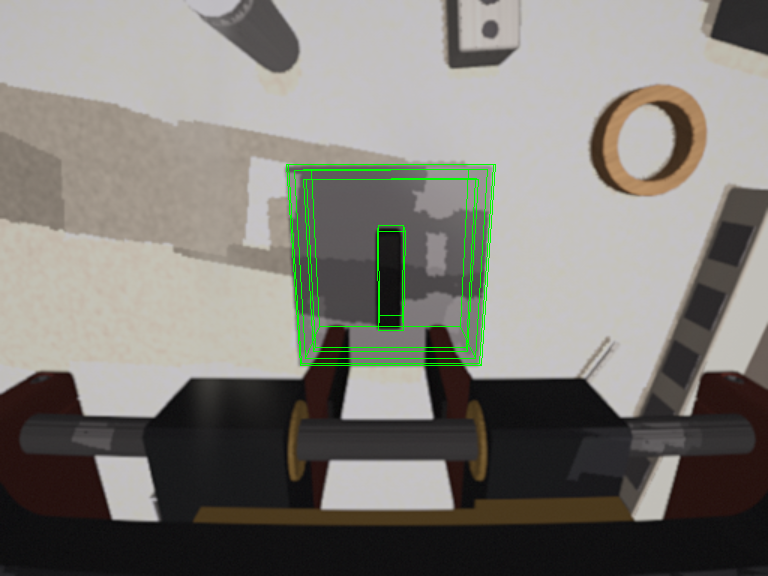

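View pics/endcrop.png

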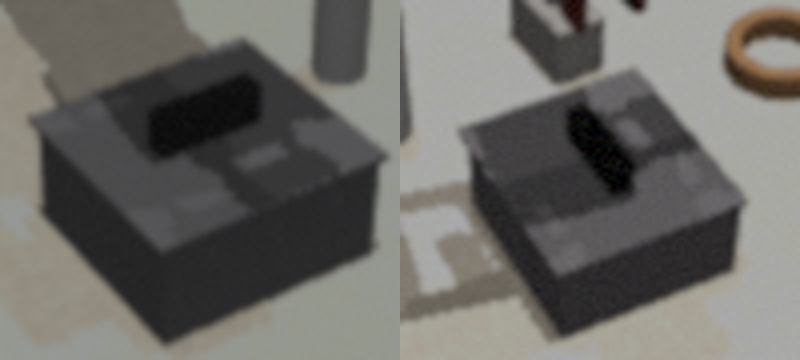

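View pics/end_side.png

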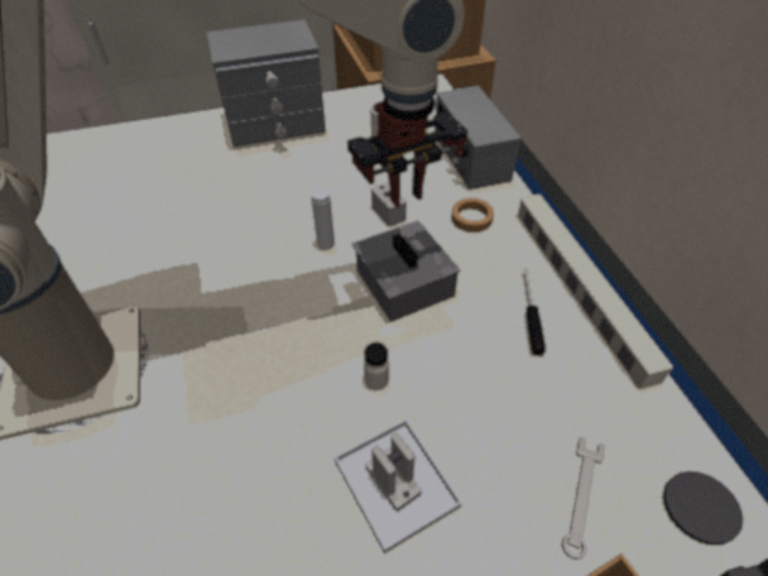

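The lid sits flush and level on the tub, with the plate edge parallel to the rim all round. The fork stands in the tray, and the can, jar and higher block are where they began. The gripper is clear, so I'm handing in.

```bash
python3 -c "
from workcell import *
print(close_job(), get_obs()['t'])"
```

```text
the job is handed in; nothing more can be done
the job is handed in; nothing more can be done
```

I finished the whole sequence and handed the job in at about 30 s of the 72 s allowed. `close_job()` reports no verdict, so the results below are my own checks.

- **Fork:** I moved it to the tray and released it on contact. It stands upright near the tray centre, at about (469, -347) mm.
- **Lower block and cover:** I lowered both until I felt contact before releasing. The last wrist picture before the lid went on showed the cover level and straddling the block.
- **Lid:** It went in with no side force and came to rest at the expected height. TCP z was 92.6 mm, which is the seated value of 62 plus the 30.6 mm grasp offset. The last pictures show it flush and parallel on the rim.
- **Higher block, can and jar:** The detections put them within about 6 mm of their first readings, and the detector is good to about 4 mm.

**One disagreement:** the scene and side cameras put the tub about 3 mm further along y than the wrist camera did. I measured the held lid in those same cameras, corrected for their offset, and used a point between the two estimates. The lid then went in without touching. By that estimate the cover and block may sit about 2 to 3 mm off the tub's centre, which is well within the limits.

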